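# Seat a sauce pot in the lid sealer and hold its dead-man handle in the run position

### The job

Put the green sauce pot upright into the round steel nest of the lid sealer and press it down until its stiff seat is fully home and the lid is level with the nest's rim. Then push the yellow dead-man handle down to its middle position, so that its pointer lies in the green band, never right down into the red, and finish while still holding it there with the handle under your push. Leave the red pot, the steel cup and the loose steel lid where they stand.

Things in the scene. Friction and masses are not known exactly. Their poses are not given: they have to be found in the camera images.
- green_pot: Lidded portion pot with green sauce, 53 mm wide, 36 mm tall, about 50 g: the clear lid is a rim 53 mm wide and 6 mm thick at the top, the body below it tapers inward from 48 mm. Origin: centre of the underside, z up. Loose on the table.
- red_pot: The same pot with red sauce; a bystander. Origin: centre of the underside. Loose.
- cup: Small open steel cup, 60 mm wide, 38 mm tall; a bystander. Origin: centre of the underside. Loose.
- lid: Loose round steel lid with a knob, 118 mm wide, 27 mm tall; a bystander. Origin: centre of the underside. Loose.
- sealer: White bench lid sealer, fixed to the table: case 200 mm (x) by 210 mm (y), deck 55 mm high. Origin: centre of the underside; x points away from its front (the side with two lamp lenses, where the handle's free end is), y to the nest's side, z up. The nest is at (0, 50) mm, the handle's arm runs along x at y = -55 mm. An upright scale plate, 20 mm wide, 120 mm high above the table, stands at (-22, -81) mm beside the arm: green band = run, red band at the bottom = tripped.
- nest (a point): Centre of the mouth of the steel nest, at the level of its rim, 58 mm above the table; axes as the sealer's. The nest is a round recess of 57 mm bore (loose for the 53 mm lid), its mouth flared to 64 mm over the top 5 mm. Inside is a flat seat, 52 mm wide, which starts raised with its top 20 mm below the rim (a pot stood on it sticks out 16 mm above the rim). Pressed fully home the seat is 35 mm below the rim and the pot's lid is level with the rim (1 mm above it).
- seat (a joint): Travel of the nest's seat in m: 0 = raised (start), 0.015 = fully home. No spring: it moves stiffly (about 4 N of friction), carries the pot without sinking and stays where it is pushed.
- handle (a joint): Angle of the dead-man handle in rad: 0 = released, up (start; the arm rises 0.20 rad towards its free end), 0.36 = fully down. The hinge lies 95 mm above the table at sealer (60, -55) mm. 0.13 to 0.23 = middle position, pointer in the green band, centre 0.18; beyond 0.29 = red. A spring lifts it back when let go; on the yellow pad it takes about 2 N to start, 4 N at 0.18 and 6 N fully down.
- handle_pad (a point): Centre of the top face of the yellow pad at the handle's free end, 62 mm along the arm by 36 mm wide by 12 mm thick; 145 mm from the hinge, about 130 mm above the table when released; it sinks about 1.45 mm for each 0.01 rad (26 mm at 0.18). Moves with the handle.

How it is judged:
By the outcome, as a careful person would: the job done as asked, in the order asked, and still so for the second after the job is handed in, while the arm keeps its last pose, push and grip.
It also fails if it takes over 50 s, if anything falls off the work surface, if the arm or the gripper's body presses on something with over 40 N, if the wrist force passes 120 N, or if a joint passes its speed limit or range.

### The arm

A 7-joint arm with a two-finger parallel gripper is mounted at the origin on a cart in front of the work surface, level with it; the furniture and walls round the work are solid. World frame = base frame: x ahead of the robot, y to its left, z up, the work surface at z = 0. Lengths are in m, angles in rad, forces in N, time in s.
With the tool pointing down it reaches from about 0.425 to 0.925 m from the base axis. Payload 6.8 kg.
Tool frame: the origin (TCP) lies at the very end of the fingers, on their centre line; the grasp point (between the pads) lies 19 mm behind it; x points along the fingers, y is the direction in which the jaws open and shut, and the axes are right-handed (so a half turn about x gives the same grasp; the last joint's range is limited). The gripper opens to 85 mm and grips with 20 to 120 N. Pads are 22 mm wide; open, the fingers measure 114 mm over their backs; the gripper's body (76 mm by 85 mm) begins 54 mm behind the grasp point. The pads swing forward as they close: fully open they stand 13 mm farther back than shut.
Start: joints at [1.073, 0.477, 0.022, 1.555, -0.011, 1.109, -0.083], TCP at [0.257, -0.624, 0.204] pointing down, gripper open.
Joint ranges: [-2.96, 2.96], [-0.34, 2.1], [-1.41, 1.46], [0.24, 2.44], [-1.37, 4.51], [0.17, 1.92], [-2.96, 2.96]. Speed limits (rad/s): [2.39, 2.39, 3.14, 3.14, 3.14, 3.14, 3.14].

### API

Orientations are given as a rotation vector (axis times angle).
In Python, from bench import get_obs, grab_frame, camera_info, hand_in gives the robot as it stands.
- The arm moves only by the tool apply_moves, never from a script. Its argument "series" is text: rows parted by semicolons, each of 7 numbers parted by spaces: the turn, a rotation vector about the tool's x, y, z in rad, then the shift along the tool's x, y, z in m, then the opening, from 0 (shut) to 1 (fully open). In form: wx wy wz tx ty tz hand; .... A call has 1 to 12 rows; each row is the pose to reach, as a shift and turn from the pose commanded when the call began, along the tool's axes at that moment; what a row does not reach only later rows make up. A row lasts 1/8 s, in which the tool goes at most 62.5 mm and 10.7 degrees, less where a joint would pass 70% of its speed; a pose out of reach is approached as far as the arm can. A call with a gripper value outside its range is refused whole. The fingers move at their own pace and stop on an object; "force" is the grip in N (left out, the last holds). Time passes only in rows, so rows that repeat a pose let the fingers close. It gives the time, the measured TCP pose, the force and the opening at its end, in the units of the state.
- get_obs(): the state, without advancing time (a new reading comes with each control period).
- grab_frame(name): name is "side" or "top"; returns the picture (480x640x3 uint8, blue, green, red); there is no depth.
- camera_info(name): a dict with "fov_y" (degrees; the focal length in pixels is half the picture's height over the tangent of half this angle, whatever the lens; pixels are square), "cx", "cy" (the principal point, pixels), "rvec" (rotation vector, rad) and "tvec" (3), from world to camera coordinates, as OpenCV has them. Camera axes: x right, y down, z forward; pixel columns grow to the right and rows downward; lengths in m; the calibration is good to about 2 mm. A picture is of the moment at which its call begins. camera_info takes no time and is no camera call.
- hand_in(): hands the job in, once; it reports no verdict.
The state is a dict: "clock": time; "joints": joint angles; "qvel": joint speeds; "tau": joint torques, N m; "tcp_pos": TCP position; "orientation": TCP orientation; "contact_force": force on the tool from outside, world axes, zero at the start; "moment": the same for the moment, N m; "grip_width": finger opening in m.
Only numpy, scipy, OpenCV 4.12 (cv2) and the standard library are available. Lean on these libraries where they do the work, as an engineer would, in place of code of your own. Each camera call takes 0.05 s, during which the arm holds its last target.

## Working session

There is one attempt and no reset: what is moved stays moved. The work goes in short steps, Python scripts to look and compute and a tool call to move; the robot and the scene stay as the last step left them, time stands still between calls to the robot, and variables do not carry over. Pictures are saved under pics/ and viewed, and the job is handed in when it is done.

Besides the shell and the picture viewer there is one more tool, called after ">>>" by a JSON object that holds its "op" and its "data", one argument or row to a line. apply_moves: Moves the arm, as the interface text tells. Its arguments: {"type":"object","properties":{"series":{"type":"string"},"force":{"type":"number"}},"required":["series"]}

```bash
ls; mkdir -p pics; python3 - <<'E'
from bench import *
import cv2
print(get_obs())
for n in("side","top"):
    print(camera_info(n)); cv2.imwrite(f"pics/{n}0.png",grab_frame(n))
E
```

```text
pics
{'clock': 0.0, 'joints': array([ 1.07289016,  0.47781295,  0.02233364,  1.55644859, -0.01147496,
        1.10929704, -0.08309797]), 'qvel': array([ 1.11021669e-03,  2.73952537e-04,  2.20554932e-03,  1.33026316e-03,
        8.15870161e-05, -1.15838514e-03, -9.26627282e-05]), 'tau': array([ 4.43295639e-04, -5.96444499e+01,  1.60815451e+00, -2.81195086e+01,
        1.25013205e-02,  9.48813627e-03, -1.47122250e-05]), 'tcp_pos': array([ 0.25624155, -0.62377897,  0.20281824]), 'orientation': array([ 2.007857  ,  0.39832164, -2.00889765]), 'contact_force': array([-0.17480962, -0.97827837,  0.08079711]), 'moment': array([ 0.01305102, -0.04882076, -0.01148341]), 'grip_width': 0.08520369655656701}
{'fov_y': 45.08031064075721, 'cx': 316.81773574583076, 'cy': 243.1904969608168, 'rvec': array([-0.02588874,  2.82451498, -1.37339024]), 'tvec': array([0.60048577, 0.11967688, 1.51194124])}
{'fov_y': 44.23611194060841, 'cx': 321.6425165710674, 'cy': 236.46089026355395, 'rvec': array([ 2.13884276, -2.12567817,  0.1899539 ]), 'tvec': array([-0.07911901,  0.62103214,  1.25374957])}
```

View pics/side0.png

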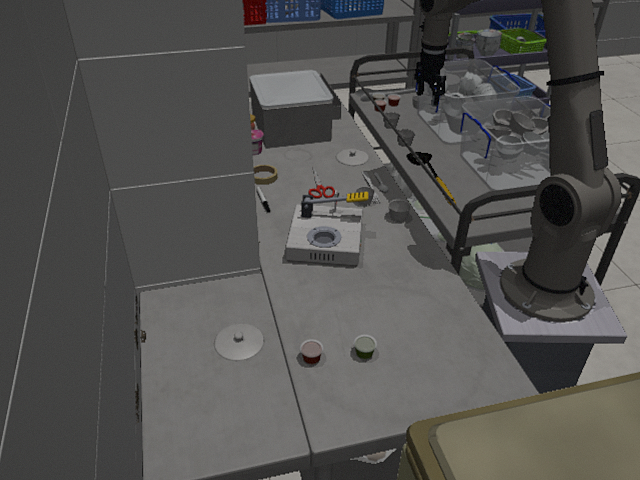

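View pics/top0.png

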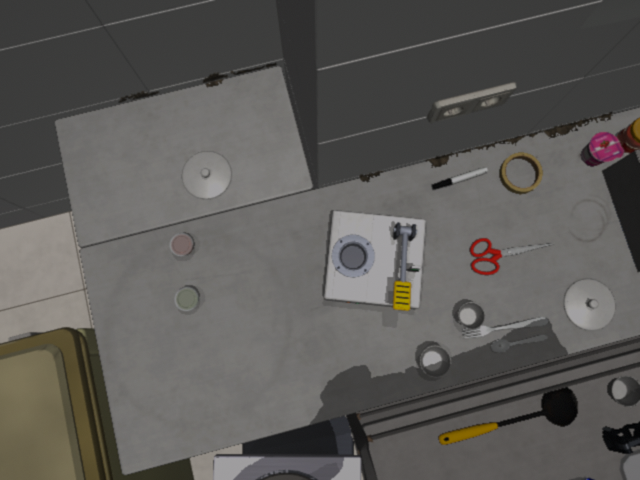

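The side view shows the green pot at (365,347), the red pot at (311,351) and the sealer at about (325,235). In the top view the green pot is at (187,299), the nest at (352,256) and the pad at (402,295). Next I'll measure.

```bash
cat > h.py <<'E'
import numpy as np, cv2
from bench import *
def cam(n):
    c=camera_info(n); f=240/np.tan(np.radians(c['fov_y']/2))
    K=np.array([[f,0,c['cx']],[0,f,c['cy']],[0,0,1.]]); R=cv2.Rodrigues(c['rvec'])[0]
    return K,R,np.array(c['tvec'])
def ray(n,u,v):
    K,R,t=cam(n); return -R.T@t, R.T@np.linalg.solve(K,[u,v,1.])
def onz(n,u,v,z):
    o,d=ray(n,u,v); return o+d*(z-o[2])/d[2]
def proj(n,P):
    K,R,t=cam(n); return cv2.projectPoints(np.atleast_2d(np.array(P,float)),cv2.Rodrigues(R)[0],t,K,None)[0][:,0]
def tri(a,b):
    (o,d),(p,e)=ray("top",*a),ray("side",*b)
    s=np.linalg.lstsq(np.c_[d,-e],p-o,rcond=None)[0]; A,B=o+d*s[0],p+e*s[1]
    return (A+B)/2,np.linalg.norm(A-B)
E
python3 - <<'E'
from h import *
t=cv2.imread("pics/top0.png"); s=cv2.imread("pics/side0.png")
a=cv2.resize(t[200:320,310:440],None,fx=6,fy=5,interpolation=2)
cv2.imwrite("pics/tz.png",cv2.resize(t[200:320,310:440],None,fx=5,fy=5,interpolation=2))
cv2.imwrite("pics/sz.png",cv2.resize(s[170:290,270:400],None,fx=5,fy=5,interpolation=2))
cv2.imwrite("pics/pz.png",np.hstack([cv2.resize(t[220:320,160:220],None,fx=6,fy=6,interpolation=2),cv2.resize(s[325:375,335:395],None,fx=6,fy=12,interpolation=2)]))
for n,u,v,z in [("top",187,299,.036),("side",365,343,.036),("top",352,256,.058),("side",324,237,.058),("top",402,295,.13)]:
    print(n,onz(n,u,v,z))
E
```

```text
top [0.48287469 0.22050341 0.036     ]
side [0.48821834 0.23063443 0.036     ]
top [ 0.57772238 -0.1422013   0.058     ]
side [ 0.58327051 -0.13309822  0.058     ]
top [ 0.487425  -0.2405032  0.13     ]
```

View pics/tz.png

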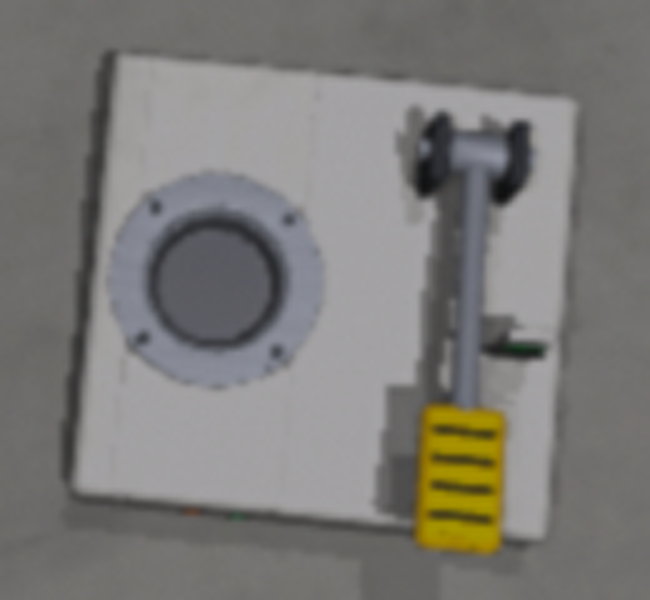

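View pics/sz.png

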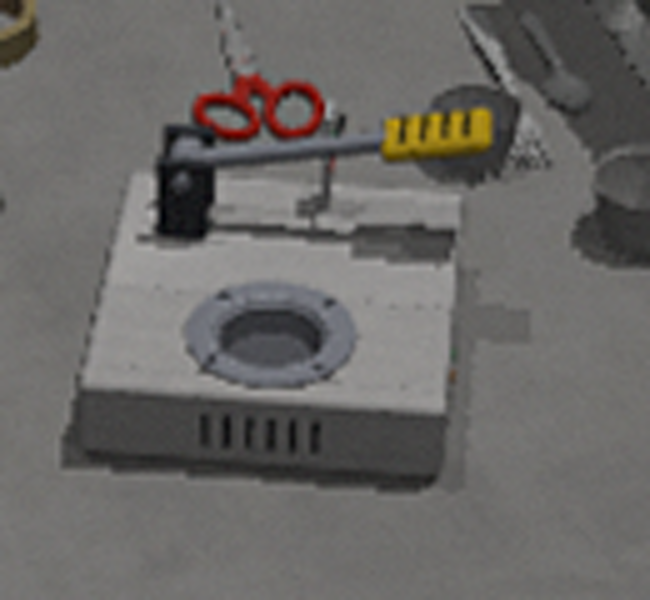

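View pics/pz.png

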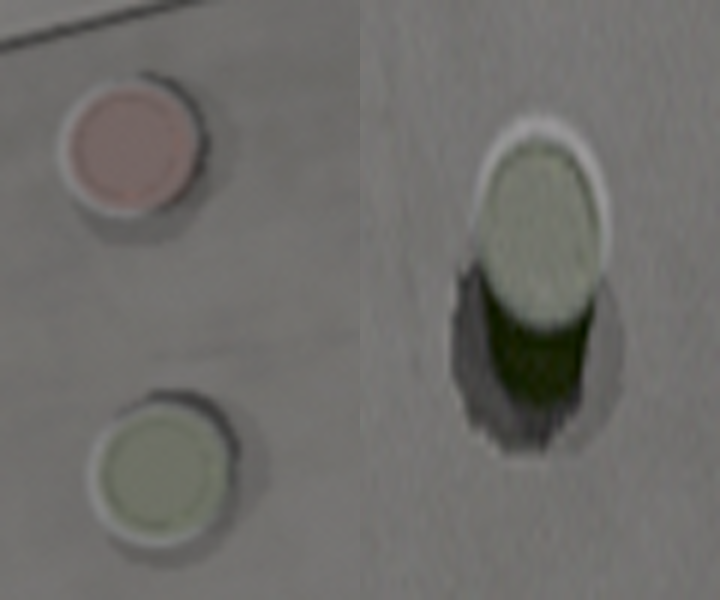

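```bash
python3 - <<'E'
from h import *
t=cv2.imread("pics/top0.png"); s=cv2.imread("pics/side0.png")
def blob(im,x0,x1,y0,y1,f):
    c=im[y0:y1,x0:x1].astype(int); m=f(c).astype(np.uint8)
    n,l,st,ce=cv2.connectedComponentsWithStats(m); 
    i=1+np.argmax(st[1:,4]); cs=max(cv2.findContours((l==i).astype(np.uint8),0,1)[0],key=len)
    e=cv2.fitEllipse(cs); return ce[i]+[x0,y0],st[i],np.array(e[0])+[x0,y0],e[1],e[2]
g=lambda c:(c[...,1]>c[...,0]+6)&(c[...,1]>c[...,2]+2)
r=lambda c:(c[...,2]>c[...,1]+8)
y=lambda c:(c[...,2]>c[...,0]+60)&(c[...,1]>c[...,0]+40)
gs=lambda c:g(c)&(c[...,1]>80)
for n,im,bx,f in [("top",t,(170,205,280,320),g),("side",s,(350,385,330,362),gs),("top",t,(380,420,270,320),y),("side",s,(340,380,180,210),y)]:
    print(n,*blob(im,*bx,f))
# gray dark seat/bore in top
c=t[235:280,330:375]; print(blob(t,332,374,236,280,lambda c:(c.sum(2)<330)))
print(t[256,325:385].sum(1)); print(s[237,300:350].sum(1))
E
```

```text
top [186.8115942  298.99637681] [  7   9  21  21 276] [186.85219383 298.90893555] (18.94239616394043, 20.04962921142578) 86.06458282470703
side [364.99242424 344.61363636] [  5   7  20  15 132] [364.82427311 344.21052837] (13.461723327636719, 17.77654266357422) 104.71833801269531
top [401.58547009 295.44017094] [ 13  11  18  30 468] [401.57839966 295.51635742] (18.397592544555664, 33.39263153076172) 2.164891242980957
side [356.98726115 196.51592357] [  6  12  22  10 157] [356.42181587 196.54249382] (8.097640991210938, 23.934144973754883) 83.53352355957031
(array([352.84556575, 255.5795107 ]), array([  7,   6,  29,  29, 654], dtype=int32), array([352.85672951, 255.58509636]), (27.755741119384766, 28.196779251098633), 96.89913940429688)
[241 190 197 302 406 447 404 401 408 408 411 414 406 361 280 191 207 261
 277 280 282 279 279 281 279 278 281 279 280 277 277 280 278 279 278 281
 281 283 266 174 150 233 301 395 424 424 426 425 424 432 470 487 490 488
 487 488 486 490 486 487]
[439 438 444 448 438 443 401 354 344 348 350 366 342 273 176 153 159 183
 192 201 249 247 254 250 251 247 254 241 212 187 159 132 145 125 218 288
 350 374 361 352 346 351 408 430 429 434 435 430 432 434]
```

```bash
python3 - <<'E'
from h import *
for nm,a,b in [("pot",(186.85,298.95),(364.9,343.6)),("pad",(401.6,295.5),(357,196.5)),("nest flange",(352.7,255.6),(323.8,236.6)),
 ("red",(181.3,244.5),(312,348))]:
    print(nm,*tri(a,b))
for n,u,v,z in [("top",186.85,298.95,.036),("side",364.9,343.6,.036),("top",352.7,255.7,.058),("side",323.7,236.6,.058)]: print(n,onz(n,u,v,z))
for n in("top","side"):
    K,R,t=cam(n); print(n,"C",-R.T@t, proj(n,[[.2562,-.6238,.2028],[0,0,0]]))
# case corners deck top z=.055: from zoom
for n,ps in (("top",[(310+118/5,200+52/5),(310+577/5,200+100/5),(310+545/5,200+540/5),(310+72/5,200+493/5)]),("side",[(270+137/5,170+172/5),(270+463/5,170+195/5),(270+447/5,170+413/5),(270+82/5,170+385/5)])):
    P=np.array([onz(n,u-.5,v-.5,.055) for u,v in ps]); print(n,P.round(4),np.linalg.norm(np.roll(P,-1,0)-P,axis=1),P.mean(0))
E
```

```text
pot [0.48555898 0.22299138 0.02515737] 0.0037332353817238597
pad [ 0.489416   -0.2413693   0.12017167] 0.004589679668127948
nest flange [ 0.58176905 -0.14444367  0.05018815] 0.004057283495071125
red [0.6070098  0.24069616 0.02728773] 0.002445666732875483
top [0.48298246 0.22083855 0.036     ]
side [0.48853723 0.23244605 0.036     ]
top [ 0.57839749 -0.14374136  0.058     ]
side [ 0.58410177 -0.13487897  0.058     ]
top C [ 0.39522101 -0.070958    1.34260718] [[615.20376514 417.65812508]
 [284.37754326 528.96640869]]
side C [0.59236903 1.12390893 1.02313228] [[426.05928546 111.20317851]
 [546.48253737 288.96271625]]
top [[ 0.6817 -0.1005  0.055 ]
 [ 0.6612 -0.305   0.055 ]
 [ 0.4663 -0.2863  0.055 ]
 [ 0.4854 -0.081   0.055 ]] [0.20551652 0.19585173 0.20623635 0.19734141] [ 0.5736538 -0.1932002  0.055    ]
side [[ 0.6644 -0.2962  0.055 ]
 [ 0.4719 -0.2773  0.055 ]
 [ 0.4901 -0.0733  0.055 ]
 [ 0.6855 -0.0925  0.055 ]] [0.19336335 0.20472925 0.19638184 0.2047764 ] [ 0.57797498 -0.18483058  0.055     ]
```

```bash
cat >> h.py <<'E'
from scipy.spatial.transform import Rotation as Ro
def plan(target,R=None,yaw=None):
    """shift/turn from current measured pose. yaw: world direction of jaws (tool y), mod pi"""
    o=get_obs(); R0=Ro.from_rotvec(o['orientation'])
    sh=R0.inv().apply(np.array(target)-o['tcp_pos'])
    tv=np.zeros(3)
    if yaw is not None:
        c=[]
        for k in (0,np.pi):
            y=np.array([np.cos(yaw+k),np.sin(yaw+k),0]);x=np.array([0,0,-1.])
            M=Ro.from_matrix(np.c_[x,y,np.cross(x,y)]); c.append((R0.inv()*M).as_rotvec())
        c.sort(key=np.linalg.norm); print("turns",c)
        tv=c[0]
    print("clock",o['clock'],"tcp",o['tcp_pos'].round(4),"shift",sh.round(4),"turn",tv.round(4)); print(R0.as_matrix().round(3))
E
python3 - <<'E'
from h import *
plan([.5,-.25,.25],yaw=np.pi/2)
E
```

```text
turns [array([0.38983896, 0.00041704, 0.00154689]), array([-2.75175283e+00, -2.15570287e-03,  5.81170368e-04])]
clock 0.1 tcp [ 0.2563 -0.6238  0.203 ] shift [-0.0467 -0.2532 -0.3675] turn [0.3898 0.0004 0.0015]
[[-0.001  0.38  -0.925]
 [ 0.001 -0.925 -0.38 ]
 [-1.    -0.002  0.   ]]
```

```bash
python3 - <<'E'
from h import *
plan([.5,-.25,.25],yaw=0)
E
```

```text
turns [array([-1.18095702e+00, -8.41959726e-04,  1.46350554e-03]), array([1.96063490e+00, 1.62852053e-03, 9.36893410e-04])]
clock 0.1 tcp [ 0.2563 -0.6238  0.203 ] shift [-0.0467 -0.2532 -0.3675] turn [-1.181e+00 -8.000e-04  1.500e-03]
[[-0.001  0.38  -0.925]
 [ 0.001 -0.925 -0.38 ]
 [-1.    -0.002  0.   ]]
```

>>> {"op": "apply_moves", "data": {
  "series": "-0.17 0 0 -0.0467 -0.03 -0.05 1;-0.34 0 0 -0.0467 -0.065 -0.1 1;-0.5 0 0 -0.0467 -0.1 -0.15 1;-0.67 0 0 -0.0467 -0.13 -0.2 1;-0.84 0 0 -0.0467 -0.17 -0.25 1;-1.0 0 0 -0.0467 -0.2 -0.3 1;-1.18 0 0 -0.0467 -0.25 -0.367 1;-1.18 0 0 -0.0467 -0.2532 -0.3675 1;-1.18 0 0 -0.0467 -0.2532 -0.3675 1;-1.18 0 0 -0.0467 -0.2532 -0.3675 1"
}}

```text
clock: 1.35
tcp_pos: [0.4993, -0.2521, 0.2502]
orientation: [1.211, 1.208, -1.212]
contact_force: [-0.2, -0.7, 0.1]
grip_width: 0.0859
```

```bash
python3 - <<'E'
from h import *
plan([.483,.225,.20],yaw=0)
E
```

```text
turns [array([-0.00305156,  0.00055897,  0.00093752]), array([ 3.13854063e+00,  1.47122730e-03, -8.77181021e-04])]
clock 1.35 tcp [ 0.4993 -0.2521  0.2502] shift [ 0.0499 -0.0177 -0.477 ] turn [-0.0031  0.0006  0.0009]
[[-0.001  1.    -0.003]
 [-0.001 -0.003 -1.   ]
 [-1.    -0.001  0.001]]
```

>>> {"op": "apply_moves", "data": {
  "series": "0 0 0 0.05 0 -0.06 1;0 0 0 0.08 -0.01 -0.12 1;0 0 0 0.1 -0.015 -0.18 1;0 0 0 0.12 -0.018 -0.24 1;0 0 0 0.12 -0.018 -0.3 1;0 0 0 0.12 -0.018 -0.36 1;0 0 0 0.12 -0.018 -0.42 1;0 0 0 0.12 -0.018 -0.477 1;0 0 0 0.12 -0.018 -0.477 1;0 0 0 0.12 -0.018 -0.477 1"
}}

```text
clock: 2.6
tcp_pos: [0.4832, 0.2252, 0.1301]
orientation: [1.21, 1.208, -1.212]
contact_force: [0.2, 0.2, 0.5]
grip_width: 0.0855
```

```bash
python3 - <<'E'
from h import *
plan([.483,.225,.20],yaw=0)
p=get_obs()['tcp_pos']
for n in("side","top"):
    im=grab_frame(n); cv2.imwrite(f"pics/{n}1.png",im); q=proj(n,p)[0]; print(n,q)
    x,y=int(q[0])-50,int(q[1])-40; c=cv2.resize(im[y:y+80,x:x+100],None,fx=7,fy=7,interpolation=2); cv2.circle(c,tuple(int(v) for v in (q-[x,y]+.5)*7),4,(0,0,255),1)
    cv2.imwrite(f"pics/{n}1z.png",c); print(x,y)
E
```

```text
turns [array([-0.00217808,  0.00100708,  0.00038939]), array([ 3.13941411e+00,  6.11221362e-04, -1.58081873e-03])]
clock 2.6 tcp [0.4832 0.2252 0.1301] shift [-0.0699 -0.0002  0.0003] turn [-0.0022  0.001   0.0004]
[[-0.     1.    -0.002]
 [-0.001 -0.002 -1.   ]
 [-1.    -0.     0.001]]
side [369.74749263 311.72126809]
319 271
top [174.58757067 295.66489203]
124 255
```

View pics/side1z.png

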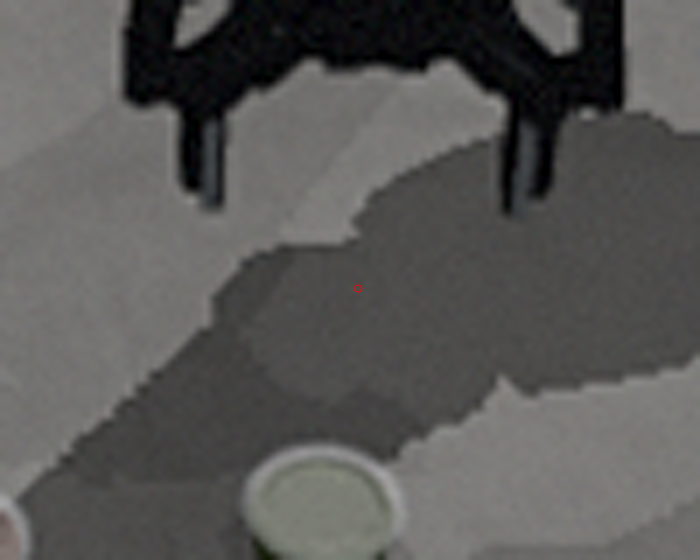

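View pics/top1z.png

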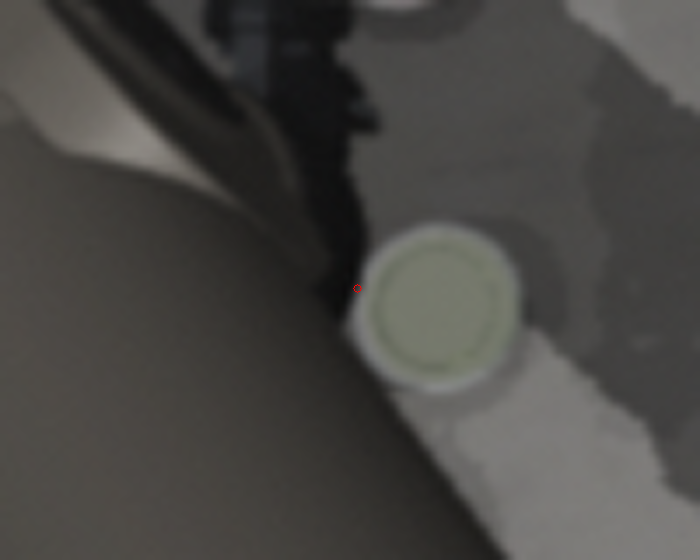

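>>> {"op": "apply_moves", "data": {
  "series": "0 0 0 0 0 0 0;0 0 0 0 0 0 0;0 0 0 0 0 0 0;0 0 0 0 0 0 0;0 0 0 0 0 0 0;0 0 0 0 0 0 0"
}}

```text
clock: 3.45
tcp_pos: [0.4827, 0.2266, 0.1305]
orientation: [1.21, 1.209, -1.21]
contact_force: [-0.4, 0.1, 0.2]
grip_width: 0.0001
```

```bash
python3 - <<'E'
from h import *
o=get_obs();p=o['tcp_pos'];print(p,o['grip_width'],proj("side",[p,p+[0,0,.013],[.483,.225,.036],[.483,.225,0]]))
for n in("side",):
    im=grab_frame(n); cv2.imwrite(f"pics/{n}2.png",im); q=proj(n,p)[0]; print(n,q)
    x,y=int(q[0])-50,int(q[1])-40; c=cv2.resize(im[y:y+80,x:x+100],None,fx=7,fy=7,interpolation=2); cv2.circle(c,tuple(int(v) for v in (q-[x,y]+.5)*7),4,(0,0,255),1)
    cv2.imwrite(f"pics/{n}2z.png",c); print(x,y)
E
```

```text
[0.48271123 0.22656746 0.13050874] 8.356780085857304e-05 [[370.02268607 312.05595381]
 [370.41248308 307.76257141]
 [367.16772033 341.17241284]
 [366.20820897 351.7795615 ]]
side [370.02268607 312.05595381]
320 272
```

View pics/side2z.png

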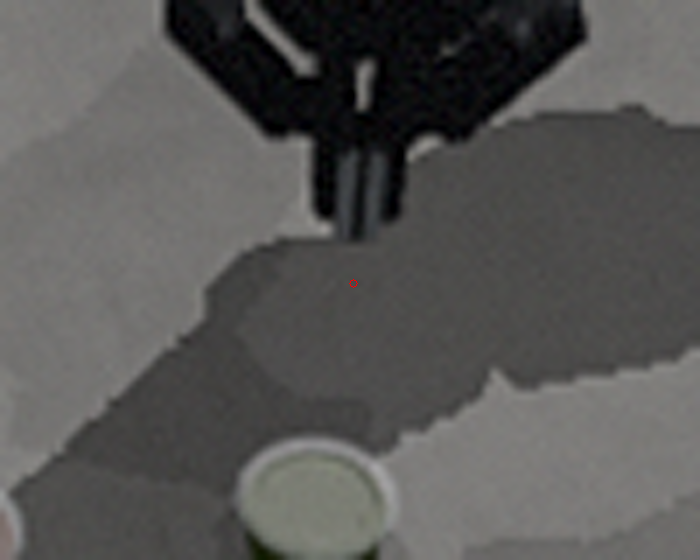

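```bash
python3 - <<'E'
from h import *
p=[.2562,-.6238,.2028]
for n in("side","top"):
    im=cv2.imread(f"pics/{n}0.png"); q=proj(n,p)[0]; print(n,q,proj(n,np.array(p)+[0,0,.013])); x=min(max(int(q[0])-50,0),540);y=int(q[1])-40
    c=cv2.resize(im[y:y+80,x:x+100],None,fx=7,fy=7,interpolation=2)
    c=cv2.convertScaleAbs(c,alpha=1.8)
    cv2.circle(c,tuple(int(v) for v in (q-[x,y]+.5)*7),4,(0,0,255),1);cv2.imwrite(f"pics/{n}0g.png",c); print(x,y)
E
```

```text
side [426.05928546 111.20317851] [[426.55981966 107.47677905]]
376 71
top [615.20376514 417.65812508] [[618.69066773 418.57039102]]
540 377
```

View pics/side0g.png

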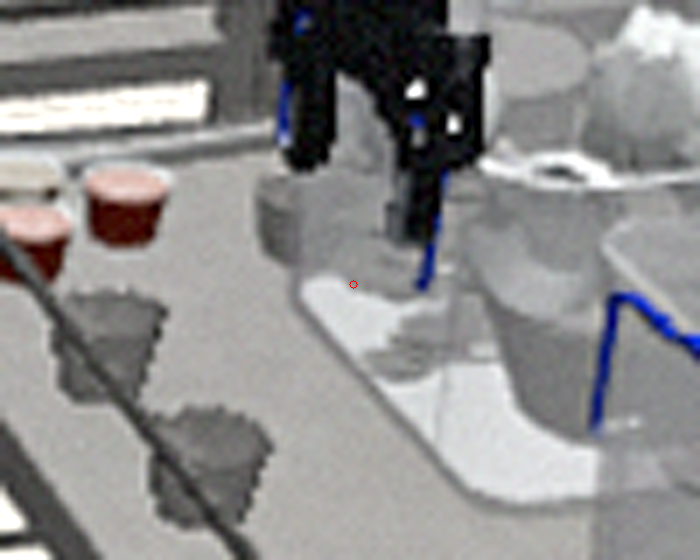

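View pics/top0g.png

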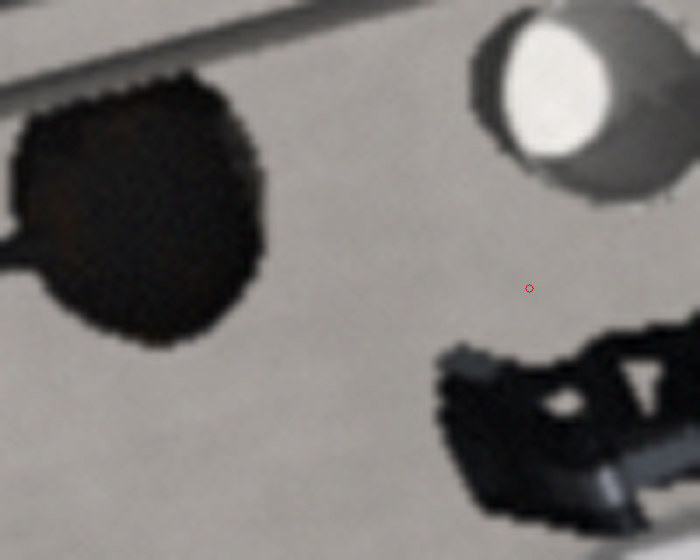

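```bash
python3 - <<'E'
from h import *
p=np.array([.2562,-.6238,.2028]); y=np.array([.38,-.925,0])
for n,x0,y0 in(("side",376,71),("top",540,377)):
    for s in(-1,1):
        q=proj(n,p+[0,0,.013]+s*.043*y)[0]; print(n,s,q,(q-[x0,y0]+.5)*7)
E
```

```text
side -1 [433.38702012 112.95916108] [405.20914083 297.21412759]
side 1 [419.95791758 102.17531624] [311.20542307 221.72721368]
top -1 [597.79485332 427.68899298] [408.06397321 358.32295088]
top 1 [639.47311519 409.50126059] [699.81180634 231.00882414]
```

```bash
python3 - <<'E'
from h import *
lsd=cv2.createLineSegmentDetector()
for n in("top","side"):
    g=cv2.cvtColor(cv2.imread(f"pics/{n}0.png"),6)
    L=lsd.detect(g)[0][:,0]; l=np.hypot(L[:,2]-L[:,0],L[:,3]-L[:,1])
    for i in np.argsort(-l)[:14]: print(n,L[i].round(0),round(float(l[i])))
E
```

```text
top [319.  70. 601.   2.] 290
top [638. 342. 361. 417.] 288
top [361. 423. 638. 347.] 287
top [595.   0. 318.  67.] 285
top [638. 351. 364. 426.] 284
top [368. 435. 638. 361.] 280
top [ 81. 246. 309. 188.] 236
top [359. 413. 551. 361.] 198
top [544. 392. 370. 440.] 180
top [240. 209.  82. 249.] 163
top [ 99. 478.  72. 333.] 148
top [ 94. 329. 122. 473.] 146
top [ 79. 337. 106. 478.] 144
top [358. 456. 214. 456.] 144
side [ 76.  59.  -0. 444.] 392
side [ -0. 459.  62. 142.] 323
side [259. 259. 312. 450.] 198
side [309. 452. 260. 272.] 186
side [139. 292. 143. 478.] 186
side [351.  96. 453. 238.] 176
side [243.  27. 412.  15.] 169
side [244.  45.  79.  58.] 166
side [ 78.  60. 243.  47.] 165
side [588. 390. 435. 425.] 157
side [539. 393. 459. 276.] 141
side [112. 190. 252. 173.] 141
side [251. 171. 112. 188.] 140
side [384.  23. 246.  33.] 139
```

```bash
python3 - <<'E'
from h import *
from scipy.ndimage import map_coordinates as mc
def curv(n,a,b):
    g=cv2.GaussianBlur(cv2.cvtColor(cv2.imread(f"pics/{n}0.png"),6),(0,0),1).astype(float)
    a,b=np.array(a,float),np.array(b,float); d=(b-a)/np.linalg.norm(b-a); m=np.array([-d[1],d[0]])
    S=np.linspace(.03,.97,25); k=np.arange(-7,7.01,.25); out=[]
    for s in S:
        P=a+(b-a)*s+k[:,None]*m; out.append(k[np.argmax(abs(np.gradient(mc(g,[P[:,1],P[:,0]],order=1))))])
    print(n,a,b,np.round(out,1))
curv("top",(57,120),(283,67)); curv("top",(80,246),(313,187)); curv("top",(318,69),(605,0)); curv("top",(318,187),(640,108)); curv("top",(362,414),(640,345)); curv("top",(75,215),(122,470))
curv("side",(139,290),(262,268)); curv("side",(262,270),(312,457)); curv("side",(337,90),(535,395)); curv("side",(78,58),(245,47)); curv("side",(78,58),(30,480))
E
```

```text
top [ 57. 120.] [283.  67.] [-0.8 -1.  -1.  -1.  -0.8 -1.2 -1.2 -1.5 -1.5 -2.  -2.  -1.5 -1.8 -1.8
 -1.8 -1.8 -3.   2.5 -6.5 -2.  -2.5 -2.5 -2.5 -3.  -3.2]
top [ 80. 246.] [313. 187.] [0.2 0.5 0.  0.  0.2 0.  0.2 0.2 0.2 0.2 0.2 0.2 0.2 0.2 0.5 0.  0.  0.5
 0.  0.2 0.2 0.2 0.2 0.2 0.5]
top [318.  69.] [605.   0.] [ 1.8  1.5 -1.  -1.5  1.5  1.2 -1.2  1.5  1.2 -1.2 -1.5  1.2  1.2 -1.5
 -1.8  1.   1.  -1.5 -1.8  1.   0.8 -1.5  1.  -4.8 -2. ]
top [318. 187.] [640. 108.] [ 1.   1.2  1.   6.5  3.   1.2  0.8  0.5  1.5  7.   0.8  1.   1.2  2.
  1.   2.5  1.5  0.5  4.   6.   3.5  0.2  1.  -1.  -1. ]
top [362. 414.] [640. 345.] [-1.5 -1.8 -2.   7.   7.   7.   6.8  7.   6.2  6.2  6.   5.2  5.2  4.8
  4.8  4.5  7.   7.   7.   7.   6.8  7.   6.2  5.8  5.8]
top [ 75. 215.] [122. 470.] [6.2 6.  6.  6.  6.5 6.  6.  5.8 6.  5.8 5.5 1.5 1.8 1.8 1.5 1.5 1.5 1.2
 1.  1.  1.  0.8 0.5 1.  1. ]
side [139. 290.] [262. 268.] [ 2.  -2.  -2.   2.   2.5  2.8 -3.5  2.2  2.8  2.8 -1.5  2.8  3.2  3.5
  3.2  3.   3.   3.8 -0.5  3.8  3.5  4.5  4.   4.2  4.8]
side [262. 270.] [312. 457.] [-0.2  2.   2.2  2.   1.8  2.   1.8  1.5  2.   1.8  1.5  1.8  1.8  1.8
  1.5  1.5  1.2  1.2  1.5  1.2  1.2  1.2  1.2  1.2  2. ]
side [337.  90.] [535. 395.] [ 3.2  2.2 -4.5 -5.  -5.8 -6.  -6.5 -7.  -7.  -7.  -7.  -0.5 -1.  -5.2
 -1.  -1.2 -1.5 -1.8 -2.5 -3.  -7.  -3.5 -3.8 -3.8 -3.8]
side [78. 58.] [245.  47.] [-0.2  2.2 -0.5  2.  -0.5  1.8 -0.8  1.8 -0.8  1.5 -1.   1.5  1.2  1.2
  1.   1.2 -1.2  1.2 -1.5  1.2 -1.8  1.  -1.8  0.5  0. ]
side [78. 58.] [ 30. 480.] [ 3.   2.   3.5  4.5  5.8  7.   7.   6.8 -2.   6.  -0.5 -4.8  1.2  2.5
 -6.5  0.8 -7.  -7.  -3.  -2.8  1.8  7.  -6.2  0.   2. ]
```

>>> {"op": "apply_moves", "data": {
  "series": "0 0 0 0 0 0.05 0;0 0 0 0.03 0 0.075 0;0 0 0 0.07 0 0.075 0;0 0 0 0.1 0 0.075 0;0 0 0 0.105 0 0.075 0;0 0 0 0.105 0 0.075 0"
}}

```text
clock: 4.25
tcp_pos: [0.4829, 0.1519, 0.026]
orientation: [1.21, 1.209, -1.209]
contact_force: [-0.7, 0.2, 0.6]
grip_width: 0.0004
```

```bash
python3 - <<'E'
from h import *
o=get_obs();p=o['tcp_pos'];print(p,o['contact_force'])
for n in("side","top"):
    im=grab_frame(n); cv2.imwrite(f"pics/{n}3.png",im); q=proj(n,p)[0]; print(n,q)
    x,y=int(q[0])-50,int(q[1])-40; c=cv2.resize(im[y:y+80,x:x+100],None,fx=7,fy=7,interpolation=2); cv2.circle(c,tuple(int(v) for v in (q-[x,y]+.5)*7),4,(0,0,255),1)
    cv2.imwrite(f"pics/{n}3z.png",c); print(x,y)
E
```

```text
[0.48294729 0.15188997 0.02596495] [-0.68130629  0.21667882  0.61745115]
side [365.27585779 321.03544075]
315 281
top [218.91945806 299.46637614]
168 259
```

View pics/side3z.png

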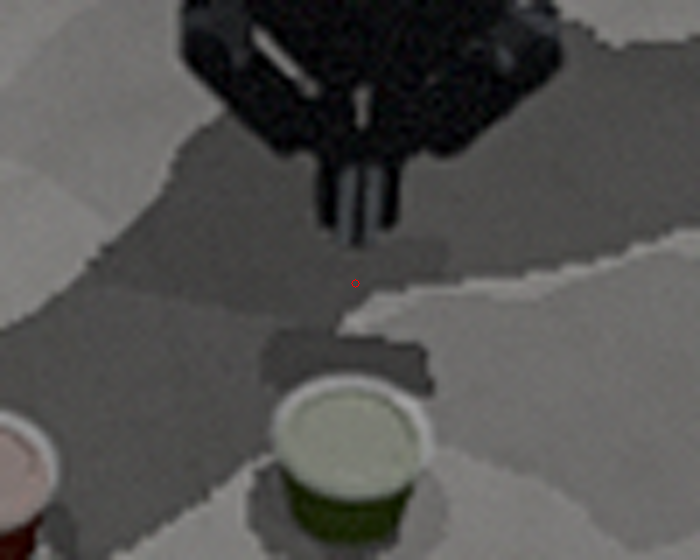

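View pics/top3z.png

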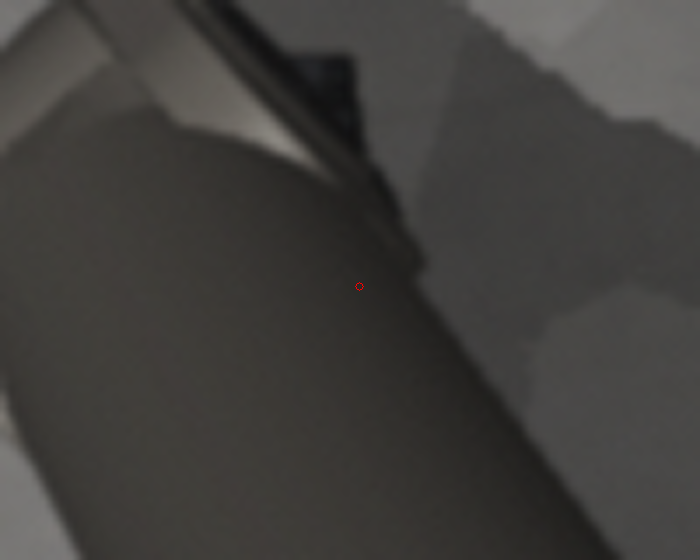

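>>> {"op": "apply_moves", "data": {
  "series": "0 0 0 0.01 0 0 0;0 0 0 0.018 0 0 0;0 0 0 0.022 0 0 0;0 0 0 0.024 0 0 0;0 0 0 0.024 0 0 0"
}}

```text
clock: 4.97
tcp_pos: [0.4826, 0.1515, 0.0014]
orientation: [1.21, 1.209, -1.21]
contact_force: [-0.7, 0.4, 0.5]
grip_width: 0.0
```

```bash
python3 - <<'E'
from h import *
o=get_obs();p=o['tcp_pos'];print(p,o['contact_force'])
for n in("side",):
    im=grab_frame(n); cv2.imwrite(f"pics/{n}4.png",im); q=proj(n,p)[0]; print(n,q)
    x,y=int(q[0])-50,int(q[1])-40; c=cv2.resize(im[y:y+80,x:x+100],None,fx=7,fy=7,interpolation=2); cv2.circle(c,tuple(int(v) for v in (q-[x,y]+.5)*7),4,(0,0,255),1)
    cv2.imwrite(f"pics/{n}4z.png",c); print(x,y)
E
```

```text
[0.48257933 0.15153477 0.00137099] [-0.70949427  0.38001526  0.51765625]
side [364.81271426 328.10136248]
314 288
```

View pics/side4z.png

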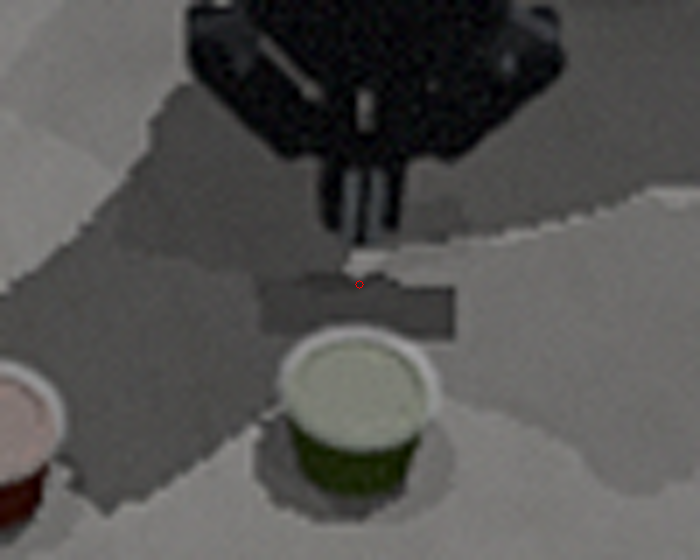

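>>> {"op": "apply_moves", "data": {
  "series": "0 0 0 0.002 0 0 0;0 0 0 0.003 0 0 0;0 0 0 0.003 0 0 0"
}}

```text
clock: 5.4
tcp_pos: [0.4826, 0.1514, -0.0015]
orientation: [1.21, 1.209, -1.21]
contact_force: [0.7, 0.4, 0.1]
grip_width: -0.0
```

>>> {"op": "apply_moves", "data": {
  "series": "0 0 0 0.002 0 0 0;0 0 0 0.004 0 0 0;0 0 0 0.004 0 0 0"
}}

```text
clock: 5.78
tcp_pos: [0.4825, 0.1514, -0.0057]
orientation: [1.21, 1.209, -1.21]
contact_force: [0.1, 0.0, 0.3]
grip_width: 0.0003
```

>>> {"op": "apply_moves", "data": {
  "series": "0 0 0 0.002 0 0 0;0 0 0 0.004 0 0 0;0 0 0 0.005 0 0 0;0 0 0 0.005 0 0 0"
}}

```text
clock: 6.28
tcp_pos: [0.4826, 0.1515, -0.0106]
orientation: [1.21, 1.209, -1.21]
contact_force: [-0.6, -1.1, -0.6]
grip_width: 0.0002
```

>>> {"op": "apply_moves", "data": {
  "series": "0 0 0 0.001 0 0 0;0 0 0 0.002 0 0 0;0 0 0 0.003 0 0 0;0 0 0 0.003 0 0 0"
}}

```text
clock: 6.78
tcp_pos: [0.4826, 0.1515, -0.0136]
orientation: [1.21, 1.209, -1.21]
contact_force: [-0.2, -1.1, 0.6]
grip_width: -0.0
```

>>> {"op": "apply_moves", "data": {
  "series": "0 0 0 0.001 0 0 0;0 0 0 0.002 0 0 0;0 0 0 0.003 0 0 0;0 0 0 0.003 0 0 0"
}}

```text
clock: 7.28
tcp_pos: [0.4826, 0.1514, -0.0166]
orientation: [1.21, 1.209, -1.21]
contact_force: [0.0, 0.6, -0.7]
grip_width: -0.0002
```

```bash
python3 - <<'E'
from h import *
o=get_obs();p=o['tcp_pos'];print(p,o['contact_force'])
for n in("side",):
    im=grab_frame(n); cv2.imwrite(f"pics/{n}5.png",im); q=proj(n,p)[0]; print(n,q)
    x,y=int(q[0])-50,int(q[1])-40; c=cv2.resize(im[y:y+80,x:x+100],None,fx=7,fy=7,interpolation=2); cv2.circle(c,tuple(int(v) for v in (q-[x,y]+.5)*7),4,(0,0,255),1)
    cv2.imwrite(f"pics/{n}5z.png",c); print(x,y)
E
```

```text
[ 0.48259623  0.15144775 -0.01658967] [ 0.00514064  0.58562406 -0.71586182]
side [364.36699414 333.21386876]
314 293
```

View pics/side5z.png

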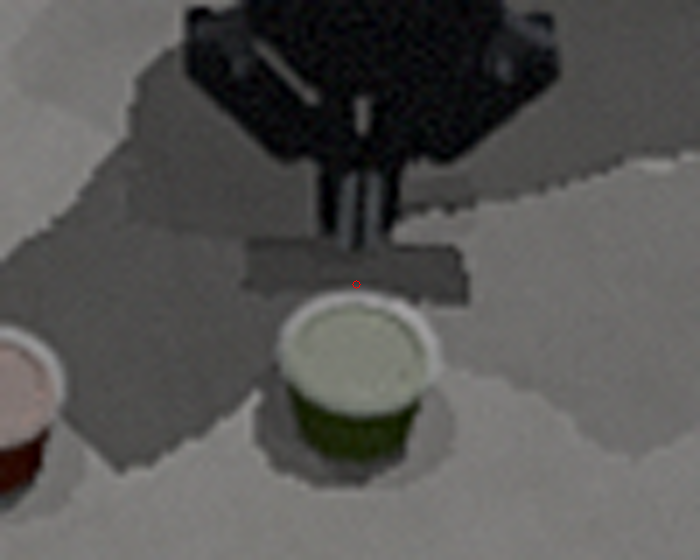

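>>> {"op": "apply_moves", "data": {
  "series": "0 0 0 0.001 0 0 0;0 0 0 0.002 0 0 0;0 0 0 0.003 0 0 0;0 0 0 0.004 0 0 0;0 0 0 0.004 0 0 0"
}}

```text
clock: 7.95
tcp_pos: [0.4826, 0.1515, -0.0206]
orientation: [1.21, 1.209, -1.21]
contact_force: [-0.9, -0.0, -0.6]
grip_width: -0.0003
```

>>> {"op": "apply_moves", "data": {
  "series": "0 0 0 0.001 0 0 0;0 0 0 0.002 0 0 0;0 0 0 0.003 0 0 0;0 0 0 0.003 0 0 0"
}}

```text
clock: 8.45
tcp_pos: [0.4826, 0.1514, -0.0236]
orientation: [1.21, 1.209, -1.21]
contact_force: [1.0, 0.3, -0.0]
grip_width: -0.0002
```

>>> {"op": "apply_moves", "data": {
  "series": "0 0 0 0.001 0 0 0;0 0 0 0.002 0 0 0;0 0 0 0.003 0 0 0;0 0 0 0.003 0 0 0"
}}

```text
clock: 8.95
tcp_pos: [0.4826, 0.1515, -0.0266]
orientation: [1.21, 1.209, -1.21]
contact_force: [-0.1, -0.8, 1.0]
grip_width: 0.0002
```

```bash
python3 - <<'E'
from h import *
o=get_obs();p=o['tcp_pos'];print(p,o['contact_force'])
for n in("side",):
    im=grab_frame(n); cv2.imwrite(f"pics/{n}6.png",im); q=proj(n,p)[0]; print(n,q)
    x,y=int(q[0])-50,int(q[1])-40; c=cv2.resize(im[y:y+80,x:x+100],None,fx=7,fy=7,interpolation=2); cv2.circle(c,tuple(int(v) for v in (q-[x,y]+.5)*7),4,(0,0,255),1)
    cv2.imwrite(f"pics/{n}6z.png",c); print(x,y)
E
```

```text
[ 0.48257797  0.15146557 -0.0265717 ] [-0.11136862 -0.7853444   1.02177531]
side [364.13499728 336.04066129]
314 296
```

View pics/side6z.png

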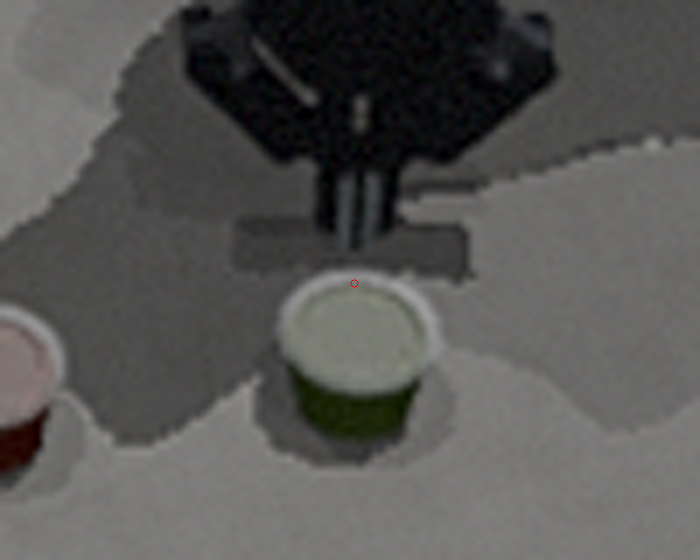

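>>> {"op": "apply_moves", "data": {
  "series": "0 0 0 0.0015 0 0 0;0 0 0 0.003 0 0 0;0 0 0 0.0035 0 0 0"
}}

```text
clock: 9.38
tcp_pos: [0.4829, 0.1515, -0.0275]
orientation: [1.209, 1.207, -1.21]
contact_force: [-10.2, -4.0, 40.0]
grip_width: -0.0003
```

>>> {"op": "apply_moves", "data": {
  "series": "0 0 0 0.0015 0 0 0;0 0 0 0.003 0 0 0;0 0 0 0.0035 0 0 0"
}}

```text
clock: 9.75
tcp_pos: [0.4831, 0.1515, -0.0278]
orientation: [1.208, 1.204, -1.21]
contact_force: [-21.8, -8.9, 83.9]
grip_width: 0.0001
```

>>> {"op": "apply_moves", "data": {
  "series": "0 0 0 -0.01 0 0 0;0 0 0 -0.05 0 0 0;0 0 0 -0.1 0 0 0;0 0 0 -0.1 0 0 0"
}}

```text
clock: 10.25
tcp_pos: [0.4853, 0.1526, 0.0699]
orientation: [1.215, 1.205, -1.204]
contact_force: [-0.1, -0.2, -0.8]
grip_width: 0.0002
```

```bash
python3 - <<'E'
from h import *
o=get_obs(); print(o['clock'],o['tcp_pos'],o['contact_force'])
for z in(0,-.005,-.01,-.015): print(z,"tip",onz("side",364.5,331.2,z),"pot side",onz("side",364.9,343.6,z+.036),"top",onz("top",186.85,298.95,z+.036),
  "nest",onz("side",323.7,236.6,z+.058),onz("top",352.7,255.7,z+.058))
E
```

```text
10.25 [0.48531225 0.15257608 0.0698761 ] [-0.09687021 -0.16270184 -0.7956031 ]
0 tip [0.48369976 0.16041244 0.        ] pot side [0.48853723 0.23244605 0.036     ] top [0.48298246 0.22083855 0.036     ] nest [ 0.58410177 -0.13487897  0.058     ] [ 0.57839749 -0.14374136  0.058     ]
-0.005 tip [ 0.4831687   0.15570388 -0.005     ] pot side [0.4880113  0.22793063 0.031     ] top [0.4833183  0.22195517 0.031     ] nest [ 0.58405894 -0.14140029  0.053     ] [ 0.57911046 -0.14402465  0.053     ]
-0.01 tip [ 0.48263764  0.15099532 -0.01      ] pot side [0.48748538 0.22341521 0.026     ] top [0.48365414 0.22307179 0.026     ] nest [ 0.58401611 -0.14792161  0.048     ] [ 0.57982342 -0.14430794  0.048     ]
-0.015 tip [ 0.48210658  0.14628675 -0.015     ] pot side [0.48695945 0.2188998  0.021     ] top [0.48398997 0.22418841 0.021     ] nest [ 0.58397328 -0.15444294  0.043     ] [ 0.58053639 -0.14459123  0.043     ]
```

```bash
python3 - <<'E'
from h import *
print(get_obs()['joints'].round(2))
plan([.4875,.231,.06],yaw=np.pi/2)
E
```

```text
[ 0.01  0.43 -0.53  2.04  0.32  0.74 -0.72]
turns [array([ 1.56938534, -0.00686817, -0.00361231]), array([-1.57219337,  0.00361369, -0.0068708 ])]
clock 10.25 tcp [0.4853 0.1526 0.0699] shift [ 0.0101  0.002  -0.0784] turn [ 1.5694 -0.0069 -0.0036]
[[ 0.007  1.    -0.001]
 [ 0.002 -0.001 -1.   ]
 [-1.     0.007 -0.002]]
```

>>> {"op": "apply_moves", "data": {
  "series": "0.17 0 0 0.005 0.002 -0.04 1;0.34 0 0 0.01 0.002 -0.0784 1"
}}

```text
clock: 10.5
tcp_pos: [0.4848, 0.2298, 0.0556]
orientation: [1.46, 1.023, -1.462]
contact_force: [1.1, 0.1, -0.3]
grip_width: 0.0359
```

```bash
python3 - <<'E'
from h import *
print(get_obs()['joints'].round(2))
plan([.4875,.231,.06],yaw=np.pi/2)
E
```

```text
[-0.21  0.48 -0.44  1.99  0.3   0.74 -1.18]
turns [array([ 1.22220320e+00,  8.42385944e-04, -2.62589577e-04]), array([-1.91938925e+00,  2.88896580e-04,  9.26778667e-04])]
clock 10.5 tcp [0.4848 0.2298 0.0556] shift [-0.0044  0.0022 -0.002 ] turn [ 1.2222e+00  8.0000e-04 -3.0000e-04]
[[-0.001  0.94  -0.342]
 [-0.001 -0.342 -0.94 ]
 [-1.    -0.     0.001]]
```

>>> {"op": "apply_moves", "data": {
  "series": "0.18 0 0 0 0.002 -0.002 1;0.36 0 0 0 0.002 -0.002 1;0.54 0 0 0 0.002 -0.002 1;0.72 0 0 0 0.002 -0.002 1;0.9 0 0 0.01 0.002 -0.002 1;1.08 0 0 0.02 0.002 -0.002 1;1.222 0 0 0.025 0.002 -0.002 1;1.222 0 0 0.025 0.002 -0.002 1"
}}

```text
clock: 11.5
tcp_pos: [0.4863, 0.2306, 0.0303]
orientation: [2.214, 0.009, -2.218]
contact_force: [0.5, -1.5, -0.4]
grip_width: 0.0854
```

```bash
python3 - <<'E'
from h import *
print(get_obs()['joints'].round(2))
plan([.4875,.231,-.012],yaw=np.pi/2)
o=get_obs();p=o['tcp_pos'];print(p,o['grip_width'])
for n in("side","top"):
    im=grab_frame(n); cv2.imwrite(f"pics/{n}7.png",im); q=proj(n,p+[0,0,.027])[0]; print(n,q)
    x,y=int(q[0])-50,int(q[1])-40; c=cv2.resize(im[y:y+80,x:x+100],None,fx=7,fy=7,interpolation=2); cv2.circle(c,tuple(int(v) for v in (q-[x,y]+.5)*7),4,(0,0,255),1)
    cv2.imwrite(f"pics/{n}7z.png",c); print(x,y)
E
```

```text
[-0.45  0.49 -0.13  2.01  0.11  0.65 -2.22]
turns [array([ 0.00946866,  0.00176906, -0.00173324]), array([-3.13212159e+00,  2.71438380e-03,  2.77047123e-03])]
clock 11.5 tcp [0.4863 0.2306 0.0303] shift [ 0.0423 -0.0005 -0.0012] turn [ 0.0095  0.0018 -0.0017]
[[-0.002  0.009 -1.   ]
 [-0.002 -1.    -0.009]
 [-1.     0.002  0.002]]
[0.48633641 0.23060778 0.03027203] 0.08537767028368819
side [366.40029642 336.56362078]
316 296
top [180.25015753 296.69676201]
130 256
```

View pics/side7z.png

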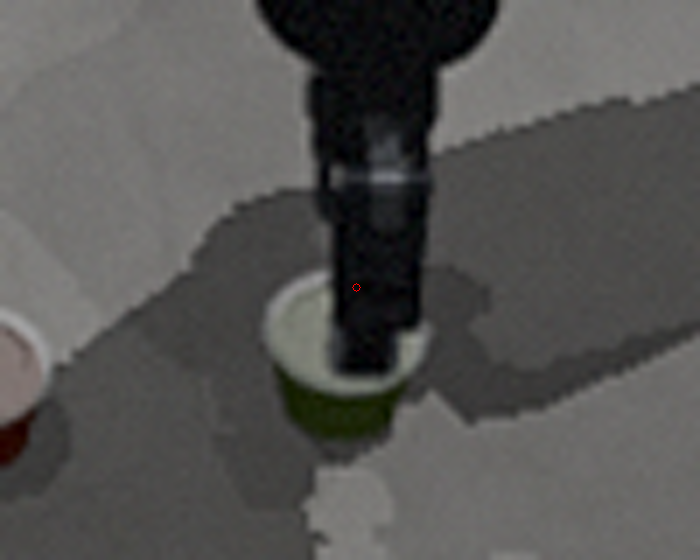

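View pics/top7z.png

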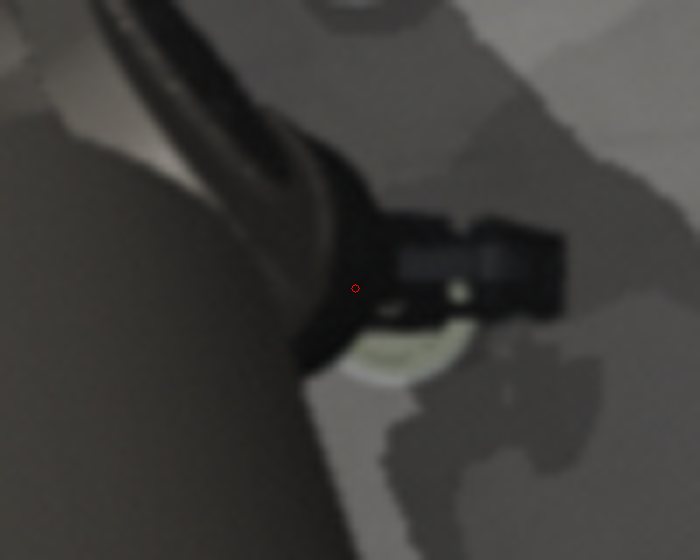

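>>> {"op": "apply_moves", "data": {
  "series": "0 0 0 0.015 0 -0.003 1;0 0 0 0.03 0 -0.003 1;0 0 0 0.042 0 -0.003 1;0 0 0 0.042 0 -0.003 1"
}}

```text
clock: 12.1
tcp_pos: [0.4892, 0.2305, -0.012]
orientation: [2.214, 0.007, -2.219]
contact_force: [-0.3, 0.5, -1.2]
grip_width: 0.0851
```

```bash
python3 - <<'E'
from h import *
o=get_obs();p=o['tcp_pos'];print(p,o['contact_force'])
for n in("side",):
    im=grab_frame(n); cv2.imwrite(f"pics/{n}8.png",im); q=proj(n,p+[0,0,.027])[0]; print(n,q)
    x,y=int(q[0])-50,int(q[1])-40; c=cv2.resize(im[y:y+80,x:x+100],None,fx=7,fy=7,interpolation=2); cv2.circle(c,tuple(int(v) for v in (q-[x,y]+.5)*7),4,(0,0,255),1)
    cv2.imwrite(f"pics/{n}8z.png",c); print(x,y)
E
```

```text
[ 0.48922969  0.23053468 -0.01195055] [-0.30299087  0.49551449 -1.18436773]
side [364.01310142 349.1785031 ]
314 309
```

View pics/side8z.png

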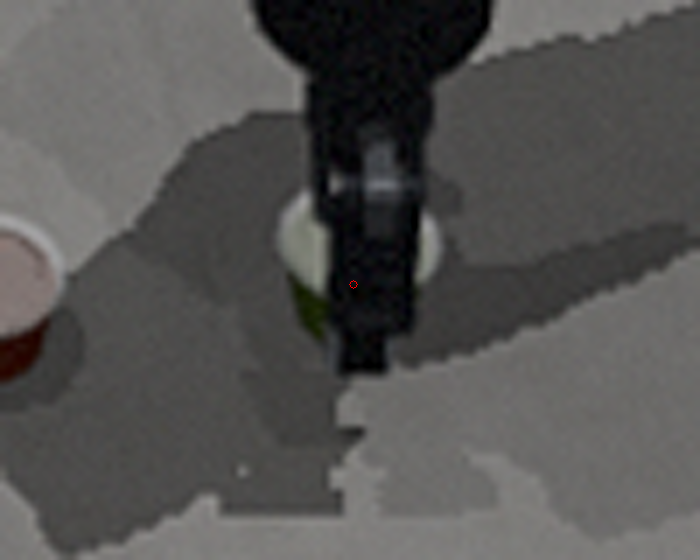

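>>> {"op": "apply_moves", "data": {
  "series": "0 0 0 0 0 0 0.4;0 0 0 0 0 0 0.4;0 0 0 0 0 0 0.4;0 0 0 0 0 0 0.4;0 0 0 0 0 0 0.4",
  "force": 30
}}

```text
clock: 12.78
tcp_pos: [0.4907, 0.2312, -0.0097]
orientation: [2.219, 0.009, -2.217]
contact_force: [-1.1, -1.1, 5.7]
grip_width: 0.0513
```

```bash
python3 - <<'E'
from h import *
o=get_obs();p=o['tcp_pos'];print(p,o['contact_force'])
for n in("side",):
    im=grab_frame(n); cv2.imwrite(f"pics/{n}9.png",im); q=proj(n,p+[0,0,.027])[0]; print(n,q)
    x,y=int(q[0])-50,int(q[1])-40; c=cv2.resize(im[y:y+80,x:x+100],None,fx=7,fy=7,interpolation=2); cv2.circle(c,tuple(int(v) for v in (q-[x,y]+.5)*7),4,(0,0,255),1)
    cv2.imwrite(f"pics/{n}9z.png",c); print(x,y)
E
```

```text
[ 0.49067369  0.23124566 -0.00973088] [-1.13684542 -1.07920028  5.71038689]
side [363.45354578 348.75153231]
313 308
```

View pics/side9z.png

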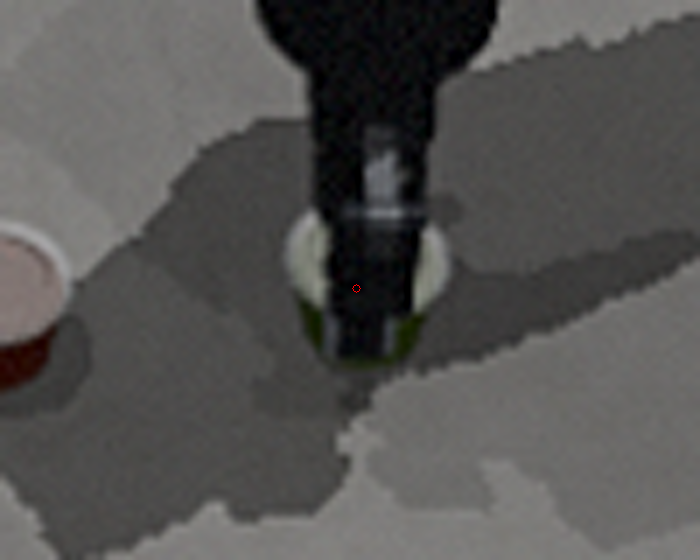

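>>> {"op": "apply_moves", "data": {
  "series": "0 0 0 -0.01 0 0 0.4;0 0 0 -0.03 0 0 0.4;0 0 0 -0.07 0 0 0.4;0 0 0 -0.13 0 0 0.4;0 0 0 -0.15 0 0 0.4;0 0 0 -0.15 0 0 0.4"
}}

```text
clock: 13.58
tcp_pos: [0.4915, 0.2318, 0.1417]
orientation: [2.223, 0.011, -2.214]
contact_force: [-0.6, -0.3, -0.4]
grip_width: 0.0515
```

```bash
python3 - <<'E'
from h import *
o=get_obs();p=o['tcp_pos'];print(p,o['contact_force'],o['joints'])
plan([.585,-.135,.13],yaw=np.pi/2-.095)
for n in("side",):
    im=grab_frame(n); cv2.imwrite(f"pics/{n}10.png",im); q=proj(n,p+[0,0,.027])[0]; print(n,q)
    x,y=int(q[0])-50,int(q[1])-40; c=cv2.resize(im[y:y+80,x:x+100],None,fx=7,fy=7,interpolation=2); cv2.circle(c,tuple(int(v) for v in (q-[x,y]+.5)*7),4,(0,0,255),1)
    cv2.imwrite(f"pics/{n}10z.png",c); print(x,y)
E
```

```text
[0.49146614 0.23178629 0.14169213] [-0.64275239 -0.26885092 -0.37194487] [-0.42907623  0.33670435 -0.15443865  1.92852524  0.06668566  0.87665202
 -2.18052077]
turns [array([ 0.10271179, -0.0039108 ,  0.00229607]), array([-3.03887312, -0.0034918 , -0.00594746])]
clock 13.575 tcp [0.4915 0.2318 0.1417] shift [ 0.0113  0.3675 -0.0907] turn [ 0.1027 -0.0039  0.0023]
[[ 0.004  0.008 -1.   ]
 [ 0.002 -1.    -0.008]
 [-1.    -0.002 -0.004]]
side [367.20565093 300.92530346]
317 260
```

View pics/side10z.png

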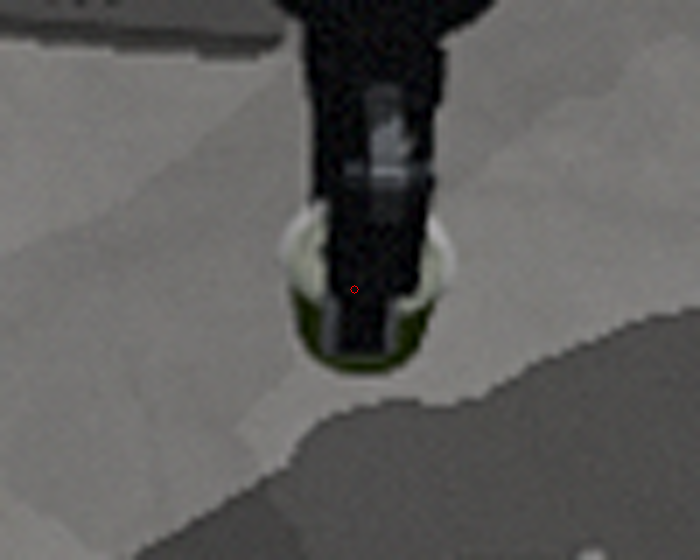

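>>> {"op": "apply_moves", "data": {
  "series": "0 0 0 0 0.06 -0.02 0.4;0 0 0 0 0.12 -0.04 0.4;0 0 0 0 0.18 -0.06 0.4;0 0 0 0 0.24 -0.08 0.4;0 0 0 0.01 0.3 -0.0915 0.4;0 0 0 0.02 0.35 -0.0915 0.4;0 0 0 0.04 0.367 -0.0915 0.4;0 0 0 0.04 0.367 -0.0915 0.4;0 0 0 0.04 0.367 -0.0915 0.4"
}}

```text
clock: 14.75
tcp_pos: [0.5846, -0.1325, 0.099]
orientation: [2.216, 0.013, -2.218]
contact_force: [0.5, 1.0, 0.2]
grip_width: 0.0519
```

```bash
cat > look.py <<'E'
from h import *
import sys
def look(tag,names=("side","top"),dz=.027,w=100,hh=80,k=7,dv=0):
    o=get_obs();p=o['tcp_pos'];print("clk",o['clock'],p.round(4),o['contact_force'].round(1),o['grip_width'])
    for n in names:
        im=grab_frame(n); cv2.imwrite(f"pics/{n}{tag}.png",im); q=proj(n,p+[0,0,dz])[0]
        x,y=int(q[0])-w//2,int(q[1])-hh//2+dv; c=cv2.resize(im[y:y+hh,x:x+w],None,fx=k,fy=k,interpolation=2); c=cv2.convertScaleAbs(c,alpha=1.5)
        cv2.circle(c,tuple(int(v) for v in (q-[x,y]+.5)*k),4,(0,0,255),1); cv2.imwrite(f"pics/{n}{tag}z.png",c); print(n,q,x,y)
look(sys.argv[1])
E
python3 look.py 11
```

```text
clk 14.75 [ 0.5846 -0.1325  0.099 ] [0.5 1.  0.2] 0.051918371492518225
side [323.88705575 216.903594  ] 273 176
top [349.11654477 248.10816144] 299 208
```

View pics/side11z.png

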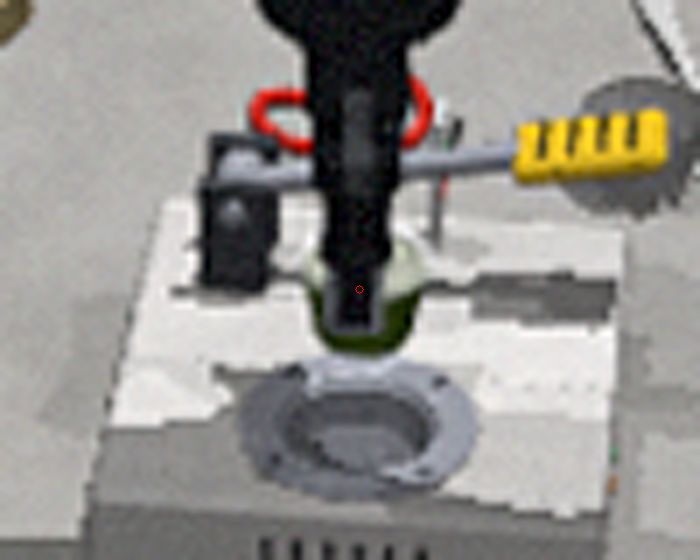

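View pics/top11z.png

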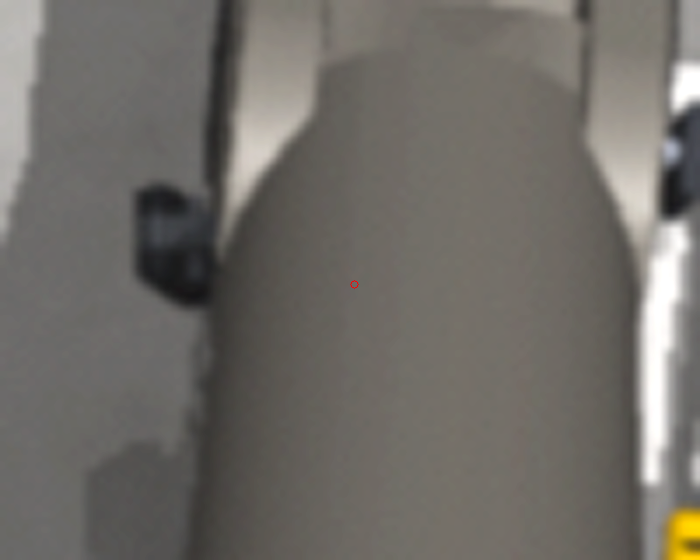

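```bash
python3 - <<'E'
from h import *
print(proj("side",[[.584,-.135,.145],[.584,-.135,.058],[.584,-.1325+.021,.1087],[.582,-.1325+.021,.1087]]))
plan([.5865,-.1355,.06])
E
```

```text
[[324.23940075 210.52146229]
 [323.7373269  236.5737092 ]
 [323.98426068 226.8124378 ]
 [324.73702416 226.82371338]]
clock 14.85 tcp [ 0.5853 -0.1326  0.0999] shift [ 0.0399  0.0029 -0.0012] turn [0. 0. 0.]
[[ 0.001  0.011 -1.   ]
 [ 0.001 -1.    -0.011]
 [-1.    -0.001 -0.001]]
```

>>> {"op": "apply_moves", "data": {
  "series": "0 0 0 0.01 0.003 -0.0012 0.4;0 0 0 0.02 0.003 -0.0012 0.4;0 0 0 0.03 0.003 -0.0012 0.4;0 0 0 0.04 0.003 -0.0012 0.4;0 0 0 0.048 0.003 -0.0012 0.4;0 0 0 0.048 0.003 -0.0012 0.4;0 0 0 0.048 0.003 -0.0012 0.4"
}}

```text
clock: 15.72
tcp_pos: [0.5861, -0.1382, 0.0517]
orientation: [2.218, 0.009, -2.217]
contact_force: [0.3, -0.2, -0.4]
grip_width: 0.0511
```

```bash
python3 look.py 12
```

```text
clk 15.725 [ 0.5861 -0.1382  0.0517] [ 0.3 -0.2 -0.4] 0.051079307238836136
side [323.08847981 229.81506051] 273 189
top [350.6656161  250.80933393] 300 210
```

View pics/side12z.png

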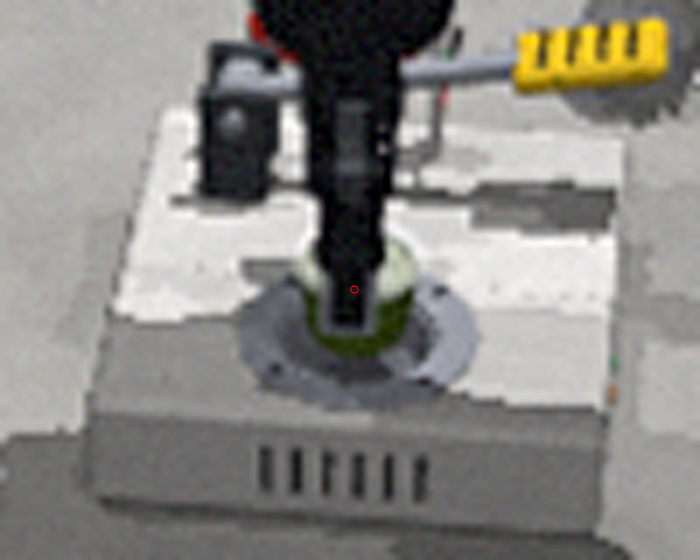

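```bash
python3 - <<'E'
from h import *
im=cv2.imread("pics/side12.png"); im0=cv2.imread("pics/side9.png"); 
def g(im,x0,x1,y0,y1):
    c=im[y0:y1,x0:x1].astype(int); m=(c[...,1]>c[...,0]+12)&(c[...,1]>=c[...,2]+3); v,u=np.where(m); print(len(u),u.min()+x0,u.max()+x0,(u.min()+u.max())/2+x0,v.min()+y0,v.max()+y0)
g(im,310,340,222,250)
c=cv2.imread("pics/side0.png"); g(c,350,385,330,375)
for z in(0,): print(onz("side",365,358.6,0))
print(onz("side",323.9,239.6,.0614),onz("side",323.9,239.6,.058))
E
```

```text
64 317 331 324.0 225 239
105 356 373 364.5 337 358
[0.48683873 0.24546187 0.        ]
[ 0.58351934 -0.11707477  0.0614    ] [ 0.58348805 -0.121462    0.058     ]
```

>>> {"op": "apply_moves", "data": {
  "series": "0 0 0 0.004 -0.003 0 0.4;0 0 0 0.009 -0.003 0 0.4;0 0 0 0.014 -0.003 0 0.4;0 0 0 0.017 -0.003 0 0.4;0 0 0 0.017 -0.003 0 0.4;0 0 0 0.017 -0.003 0 0.4"
}}

```text
clock: 16.58
tcp_pos: [0.586, -0.1352, 0.0346]
orientation: [2.218, 0.009, -2.217]
contact_force: [0.1, 0.1, -0.9]
grip_width: 0.0515
```

>>> {"op": "apply_moves", "data": {
  "series": "0 0 0 0.002 0 0 0.4;0 0 0 0.004 0 0 0.4;0 0 0 0.004 0 0 0.4"
}}

```text
clock: 16.95
tcp_pos: [0.5856, -0.1351, 0.0303]
orientation: [2.217, 0.009, -2.218]
contact_force: [-0.5, 0.2, -1.4]
grip_width: 0.051
```

```bash
python3 look.py 13
```

```text
clk 16.95 [ 0.5856 -0.1351  0.0303] [-0.5  0.2 -1.4] 0.051006979755986934
side [323.13516818 236.74549289] 273 196
top [348.746307   252.45831925] 298 212
```

View pics/side13z.png

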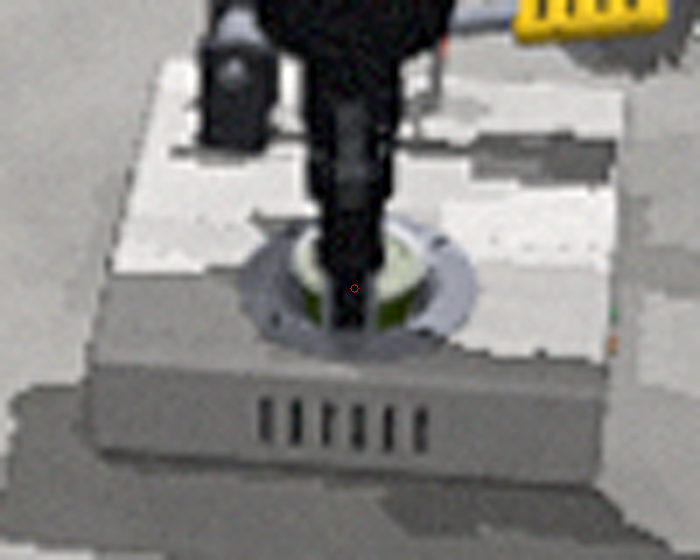

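>>> {"op": "apply_moves", "data": {
  "series": "0 0 0 0.001 0 0 0.4;0 0 0 0.0025 0 0 0.4;0 0 0 0.0025 0 0 0.4"
}}

```text
clock: 17.42
tcp_pos: [0.5859, -0.1352, 0.028]
orientation: [2.218, 0.009, -2.218]
contact_force: [-0.3, 0.3, -0.2]
grip_width: 0.0517
```

>>> {"op": "apply_moves", "data": {
  "series": "0 0 0 0.001 0 0 0.4;0 0 0 0.0015 0 0 0.4;0 0 0 0.0015 0 0 0.4"
}}

```text
clock: 17.8
tcp_pos: [0.586, -0.1351, 0.0274]
orientation: [2.218, 0.009, -2.217]
contact_force: [-2.3, 0.1, 8.7]
grip_width: 0.0511
```

>>> {"op": "apply_moves", "data": {
  "series": "0 0 0 -0.0005 0 0 0.6;0 0 0 -0.0005 0 0 0.8;0 0 0 -0.0005 0 0 0.8;0 0 0 -0.0005 0 0 0.8;0 0 0 -0.01 0 0 0.8;0 0 0 -0.03 0 0 0.8;0 0 0 -0.07 0 0 0.8;0 0 0 -0.07 0 0 0.8"
}}

```text
clock: 18.8
tcp_pos: [0.5886, -0.1357, 0.1004]
orientation: [2.225, 0.007, -2.21]
contact_force: [-0.3, 0.5, -0.1]
grip_width: 0.0681
```

```bash
python3 look.py 14
```

```text
clk 18.8 [ 0.5886 -0.1357  0.1004] [-0.3  0.5 -0.1] 0.06810133289319134
side [322.41292648 215.78181214] 272 175
top [350.67973628 246.13721987] 300 206
```

View pics/side14z.png

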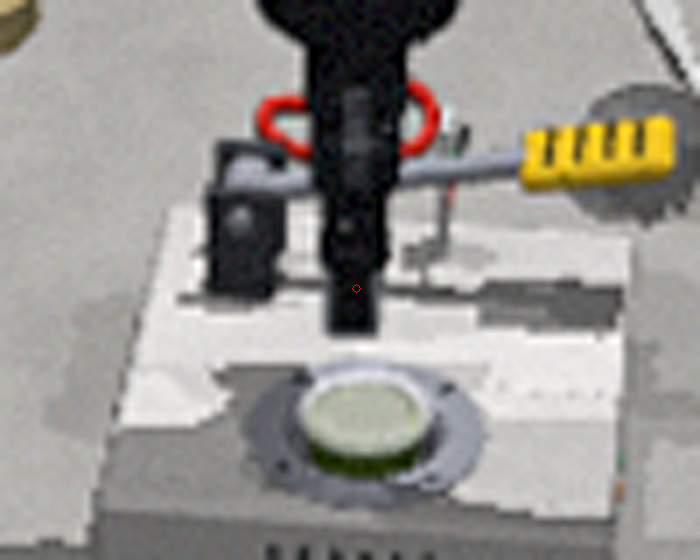

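```bash
python3 - <<'E'
from h import *
im=cv2.imread("pics/side14.png"); c=im[222:245,308:340].astype(int)
m=((c[...,1]>c[...,0]+6)&(c[...,1]>c[...,2]+2)&(c[...,1]>90)).astype(np.uint8); v,u=np.where(m); print(u.min()+308,u.max()+308,v.min()+222,v.max()+222,u.mean()+308,v.mean()+222)
e=cv2.fitEllipse(max(cv2.findContours(m,0,1)[0],key=len)); print(np.array(e[0])+[308,222],e[1:])
print(proj("side",[[.584,-.135,.074],[.584,-.135,.058]]))
plan([.5825,-.135,.11])
E
```

```text
316 331 230 239 323.8493150684931 234.73972602739727
[323.96715355 234.73008442] ((7.882556438446045, 15.036279678344727), 90.24055480957031)
[[323.82709365 231.91577799]
 [323.7373269  236.5737092 ]]
clock 18.9 tcp [ 0.5861 -0.1352  0.0972] shift [-0.0128 -0.0002  0.0036] turn [0. 0. 0.]
[[ 0.001  0.008 -1.   ]
 [-0.    -1.    -0.008]
 [-1.     0.    -0.001]]
```

>>> {"op": "apply_moves", "data": {
  "series": "0 0 0 -0.02 -0.06 0 0;0 0 0 -0.03 -0.12 0 0;0 0 0 -0.03 -0.18 0 0;0 0 0 -0.03 -0.2 0 0;0 0 0 -0.03 -0.2 0 0"
}}

```text
clock: 19.52
tcp_pos: [0.5835, 0.0662, 0.1256]
orientation: [2.214, 0.012, -2.218]
contact_force: [0.1, -0.4, -0.2]
grip_width: 0.0001
```

```bash
python3 - <<'E'
from h import *
o=get_obs(); print(o['clock'],o['tcp_pos'],o['grip_width'])
for n,(x,y,w,h) in {"top":(320,225,70,60),"side":(295,210,60,50)}.items():
    im=grab_frame(n); cv2.imwrite(f"pics/{n}15.png",im); cv2.imwrite(f"pics/{n}15z.png",cv2.convertScaleAbs(cv2.resize(im[y:y+h,x:x+w],None,fx=10,fy=10,interpolation=2),alpha=1.5))
E
```

```text
19.525 [0.5834891  0.06621225 0.12556223] 5.113733153784159e-05
```

View pics/top15z.png

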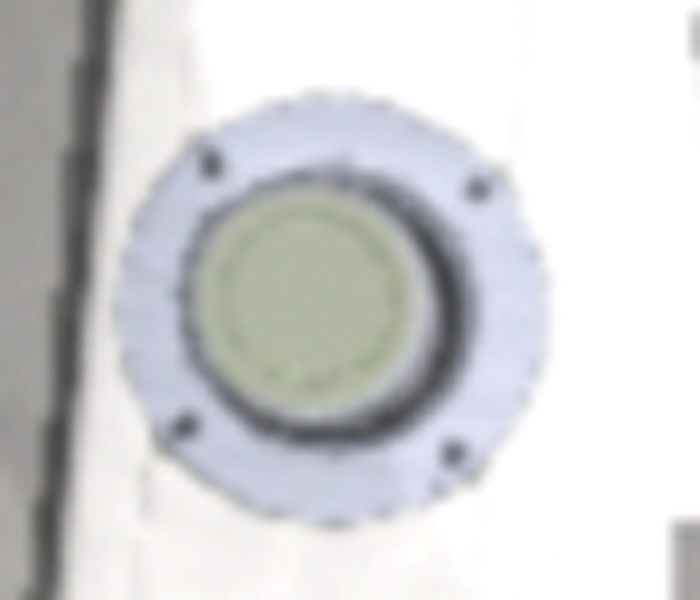

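View pics/side15z.png

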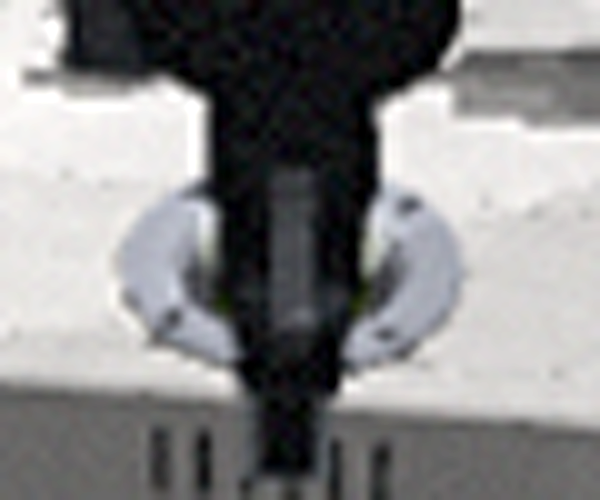

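```bash
python3 - <<'E'
from h import *
a=onz("top",320+33.2-.5,225+30.8-.5,.058); b=onz("top",320+31.5-.5,225+30.3-.5,.074); print(a,b,b-a)
E
```

```text
[ 0.57928467 -0.1437443   0.058     ] [ 0.57806388 -0.13915179  0.074     ] [-0.00122079  0.00459251  0.016     ]
```

```bash
python3 - <<'E'
from h import *
plan([.586,-.1352,.029],yaw=np.pi/2)
E
```

```text
turns [array([ 0.00562642,  0.00132761, -0.00164919]), array([-3.13596448e+00,  2.58590362e-03,  2.08166766e-03])]
clock 19.625 tcp [0.584  0.0624 0.1258] shift [ 0.0971  0.1975 -0.0011] turn [ 0.0056  0.0013 -0.0016]
[[-0.001  0.006 -1.   ]
 [-0.002 -1.    -0.006]
 [-1.     0.002  0.001]]
```

>>> {"op": "apply_moves", "data": {
  "series": "0 0 0 0 0.06 0 0.8;0 0 0 0 0.12 0 0.8;0 0 0 0 0.18 0 0.8;0 0 0 0.02 0.1975 0 0.8;0 0 0 0.04 0.1975 0 0.8;0 0 0 0.04 0.1975 0 0.8;0 0 0 0.04 0.1975 0 0.8"
}}

```text
clock: 20.5
tcp_pos: [0.5859, -0.1328, 0.0867]
orientation: [2.218, 0.008, -2.218]
contact_force: [0.1, -0.2, 0.4]
grip_width: 0.0685
```

```bash
python3 - <<'E'
from h import *
print(get_obs()['grip_width'])
plan([.586,-.1352,.029])
E
```

```text
0.06854639735702253
clock 20.5 tcp [ 0.5859 -0.1328  0.0867] shift [ 0.0577  0.0024 -0.0001] turn [0. 0. 0.]
[[ 0.     0.008 -1.   ]
 [ 0.    -1.    -0.008]
 [-1.    -0.    -0.   ]]
```

>>> {"op": "apply_moves", "data": {
  "series": "0 0 0 0.02 0.0024 0 0.8;0 0 0 0.04 0.0024 0 0.8;0 0 0 0.053 0.0024 0 0.8;0 0 0 0.057 0.0024 0 0.8;0 0 0 0.057 0.0024 0 0.5;0 0 0 0.057 0.0024 0 0.5;0 0 0 0.057 0.0024 0 0.5;0 0 0 0.057 0.0024 0 0.5",
  "force": 20
}}

```text
clock: 21.5
tcp_pos: [0.5861, -0.1351, 0.0299]
orientation: [2.218, 0.009, -2.217]
contact_force: [0.1, -0.7, 1.0]
grip_width: 0.0519
```

Gripped again. I'll drag it 4.6 mm towards -y and 1.2 mm towards +x, then release.

>>> {"op": "apply_moves", "data": {
  "series": "0 0 0 -0.0005 0.0015 -0.0005 0.5;0 0 0 -0.0005 0.003 -0.001 0.5;0 0 0 -0.0005 0.0046 -0.0012 0.5;0 0 0 -0.0005 0.0046 -0.0012 0.5;0 0 0 0 0.0046 -0.0012 0.8;0 0 0 0 0.0046 -0.0012 0.8;0 0 0 0 0.0046 -0.0012 0.8;0 0 0 -0.03 0.0046 -0.0012 0.8;0 0 0 -0.06 0.0046 -0.0012 0.6"
}}

```text
clock: 22.62
tcp_pos: [0.5867, -0.1395, 0.0899]
orientation: [2.217, 0.009, -2.219]
contact_force: [0.2, 0.4, -0.8]
grip_width: 0.0525
```

```bash
python3 look.py 16; python3 - <<'E'
from h import *
plan([.585,-.1395,.08])
im=cv2.imread("pics/side16.png"); c=im[222:245,308:340].astype(int)
m=((c[...,1]>c[...,0]+6)&(c[...,1]>c[...,2]+2)&(c[...,1]>90)).astype(np.uint8)
e=cv2.fitEllipse(max(cv2.findContours(m,0,1)[0],key=len)); print(np.array(e[0])+[308,222],e[1:])
E
```

```text
clk 22.625 [ 0.5867 -0.1395  0.0899] [ 0.2  0.4 -0.8] 0.05245373832974631
side [323.06223278 218.1255403 ] 273 178
top [352.25820251 247.80338449] 302 207
clock 22.725 tcp [ 0.5896 -0.1401  0.0929] shift [ 0.0129 -0.0007  0.0047] turn [0. 0. 0.]
[[ 0.006  0.008 -1.   ]
 [-0.001 -1.    -0.008]
 [-1.     0.001 -0.006]]
[323.36388779 233.54320621] ((8.799476623535156, 15.390405654907227), 92.072021484375)
```

View pics/side16z.png

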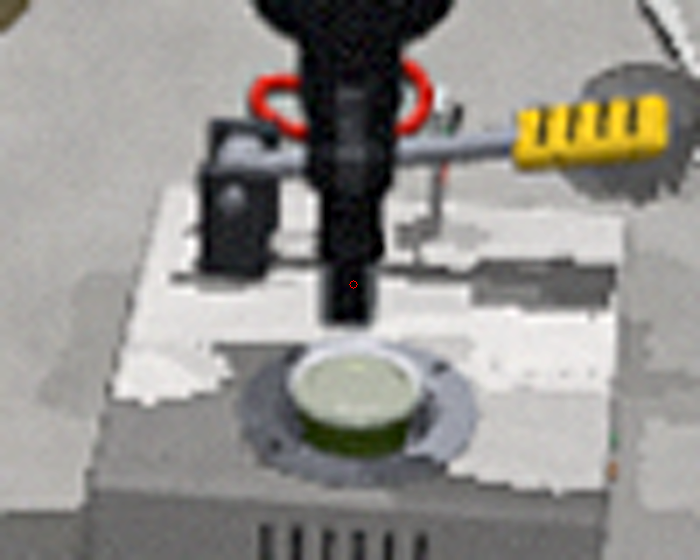

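>>> {"op": "apply_moves", "data": {
  "series": "0 0 0 0 -0.0003 0.004 0;0 0 0 0 -0.0003 0.004 0;0 0 0 0.01 -0.0003 0.004 0;0 0 0 0.025 -0.0003 0.004 0;0 0 0 0.037 -0.0003 0.004 0;0 0 0 0.037 -0.0003 0.004 0"
}}

```text
clock: 23.48
tcp_pos: [0.5818, -0.1391, 0.0507]
orientation: [2.214, 0.009, -2.221]
contact_force: [0.6, -0.7, 0.7]
grip_width: 0.0001
```

```bash
python3 - <<'E'
from h import *
print(get_obs()['grip_width'])
plan([.585,-.1397,.04])
E
```

```text
0.00013279692928708228
clock 23.475 tcp [ 0.5818 -0.1391  0.0507] shift [ 0.0107  0.0006 -0.0032] turn [0. 0. 0.]
[[-0.003  0.008 -1.   ]
 [ 0.    -1.    -0.008]
 [-1.    -0.     0.003]]
```

>>> {"op": "apply_moves", "data": {
  "series": "0 0 0 0 0.0006 -0.003 0;0 0 0 0.004 0.0006 -0.003 0;0 0 0 0.007 0.0006 -0.003 0;0 0 0 0.009 0.0006 -0.003 0;0 0 0 0.009 0.0006 -0.003 0"
}}

```text
clock: 24.1
tcp_pos: [0.5862, -0.14, 0.0435]
orientation: [2.218, 0.009, -2.217]
contact_force: [-0.3, -0.4, 0.8]
grip_width: -0.0001
```

>>> {"op": "apply_moves", "data": {
  "series": "0 0 0 0.0015 0 0 0;0 0 0 0.003 0 0 0;0 0 0 0.0045 0 0 0;0 0 0 0.0045 0 0 0"
}}

```text
clock: 24.6
tcp_pos: [0.5862, -0.1399, 0.0389]
orientation: [2.218, 0.009, -2.217]
contact_force: [0.5, -0.1, 1.4]
grip_width: 0.0001
```

```bash
python3 look.py 17
```

```text
clk 24.6 [ 0.5862 -0.1399  0.0389] [ 0.5 -0.1  1.4] 0.00011665334486358721
side [322.98969428 233.1892928 ] 272 193
top [351.14949716 251.64845002] 301 211
```

View pics/side17z.png

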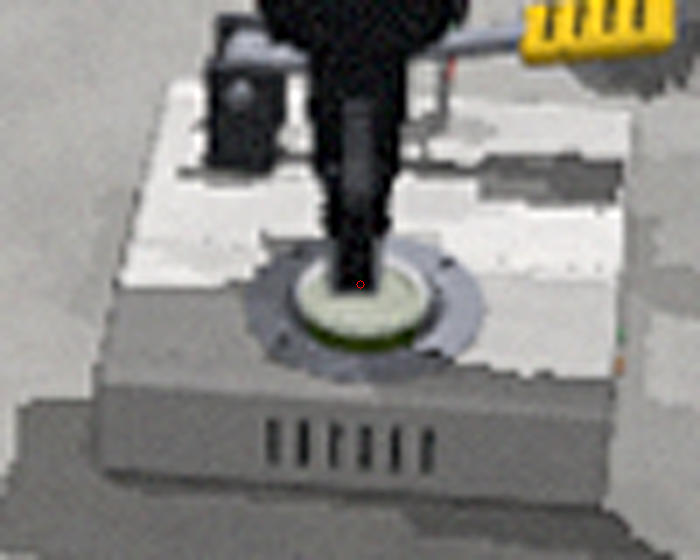

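>>> {"op": "apply_moves", "data": {
  "series": "0 0 0 0.0015 0 0 0;0 0 0 0.003 0 0 0;0 0 0 0.004 0 0 0;0 0 0 0.004 0 0 0"
}}

```text
clock: 25.2
tcp_pos: [0.5861, -0.1399, 0.0349]
orientation: [2.218, 0.009, -2.217]
contact_force: [0.4, 0.2, 1.4]
grip_width: 0.0
```

>>> {"op": "apply_moves", "data": {
  "series": "0 0 0 0.0012 0 0 0;0 0 0 0.0024 0 0 0;0 0 0 0.003 0 0 0;0 0 0 0.003 0 0 0"
}}

```text
clock: 25.7
tcp_pos: [0.5861, -0.1399, 0.0319]
orientation: [2.218, 0.009, -2.217]
contact_force: [0.9, -0.6, 1.9]
grip_width: 0.0001
```

```bash
python3 look.py 18
```

```text
clk 25.7 [ 0.5861 -0.1399  0.0319] [ 0.9 -0.6  1.9] 0.0001302633026468666
side [322.98800781 235.21040199] 272 195
top [350.97848883 252.15979823] 300 212
```

View pics/side18z.png

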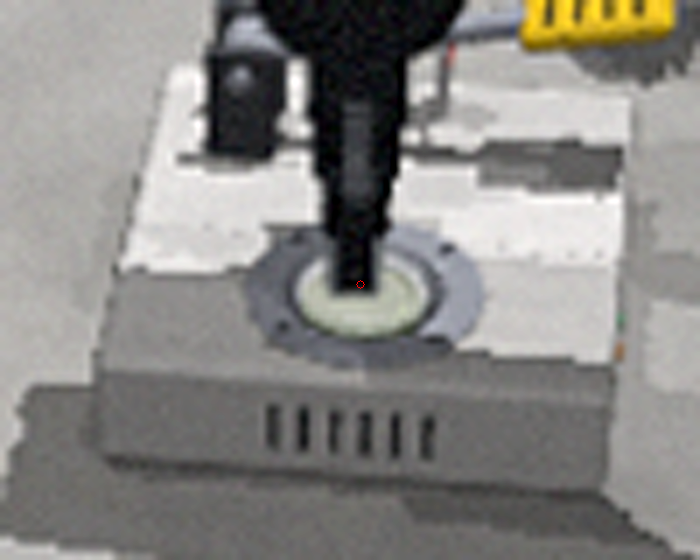

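>>> {"op": "apply_moves", "data": {
  "series": "0 0 0 0.0008 0 0 0;0 0 0 0.0016 0 0 0;0 0 0 0.0016 0 0 0"
}}

```text
clock: 26.18
tcp_pos: [0.5863, -0.14, 0.0317]
orientation: [2.218, 0.008, -2.217]
contact_force: [-2.6, 1.1, 13.1]
grip_width: -0.0001
```

>>> {"op": "apply_moves", "data": {
  "series": "0 0 0 0.0008 0 0 0;0 0 0 0.0008 0 0 0"
}}

```text
clock: 26.42
tcp_pos: [0.5865, -0.14, 0.0316]
orientation: [2.219, 0.008, -2.217]
contact_force: [-5.1, 1.4, 18.7]
grip_width: 0.0002
```

>>> {"op": "apply_moves", "data": {
  "series": "0 0 0 -0.02 0 0 0;0 0 0 -0.07 0 0 0;0 0 0 -0.125 0 0 0;0 0 0 -0.13 0.04 0.04 0;0 0 0 -0.13 0.08 0.085 0;0 0 0 -0.13 0.0965 0.0945 0;0 0 0 -0.13 0.0965 0.0945 0;0 0 0 -0.13 0.0965 0.0945 0"
}}

```text
clock: 27.42
tcp_pos: [0.4937, -0.2355, 0.1597]
orientation: [2.218, 0.012, -2.216]
contact_force: [0.1, 0.2, -0.5]
grip_width: -0.0
```

```bash
python3 look.py 19; python3 -c "
from h import *
plan([.491,-.2365,.11])
for n,(x,y,w,h) in {'top':(310,215,110,90),'side':(285,180,100,80)}.items():
    im=cv2.imread(f'pics/{n}19.png'); cv2.imwrite(f'pics/{n}19n.png',cv2.convertScaleAbs(cv2.resize(im[y:y+h,x:x+w],None,fx=7,fy=6.5,interpolation=2),alpha=1.5))
"
```

```text
clk 27.425 [ 0.4937 -0.2355  0.1597] [ 0.1  0.2 -0.5] -1.5916748951738025e-05
side [357.57545898 177.52258133] 307 137
top [403.3846236  289.58317675] 353 249
clock 27.525 tcp [ 0.4936 -0.2354  0.1595] shift [0.0495 0.0011 0.0027] turn [0. 0. 0.]
[[ 0.     0.011 -1.   ]
 [ 0.001 -1.    -0.011]
 [-1.    -0.001 -0.   ]]
```

View pics/side19n.png

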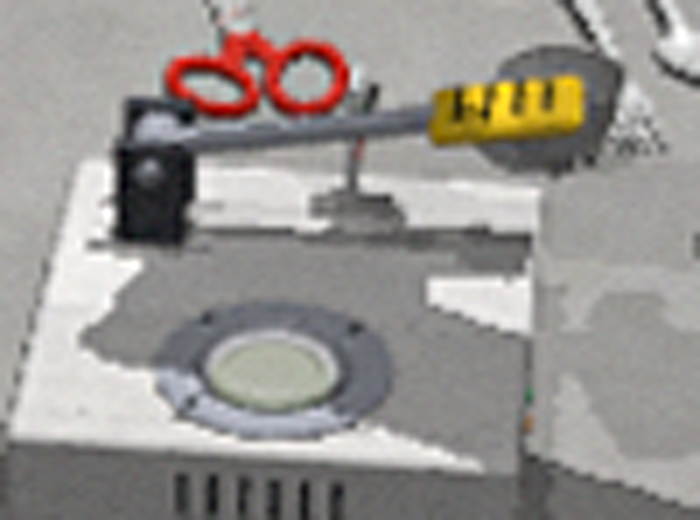

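View pics/top19n.png

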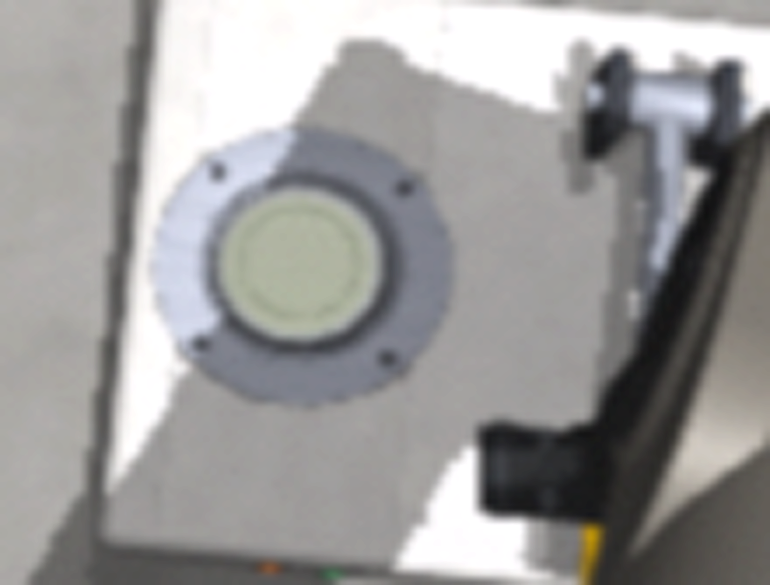

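>>> {"op": "apply_moves", "data": {
  "series": "0 0 0 0.015 0.001 0.0027 0;0 0 0 0.035 0.001 0.0027 0;0 0 0 0.048 0.001 0.0027 0;0 0 0 0.052 0.001 0.0027 0;0 0 0 0.052 0.001 0.0027 0"
}}

```text
clock: 28.15
tcp_pos: [0.4897, -0.2381, 0.1074]
orientation: [2.217, 0.009, -2.218]
contact_force: [-0.6, -0.2, 0.5]
grip_width: -0.0001
```

```bash
python3 look.py 20
```

```text
clk 28.15 [ 0.4897 -0.2381  0.1074] [-0.6 -0.2  0.5] -8.072261189405615e-05
side [358.02511195 193.0324278 ] 308 153
top [401.10021949 293.73143748] 351 253
```

View pics/side20z.png

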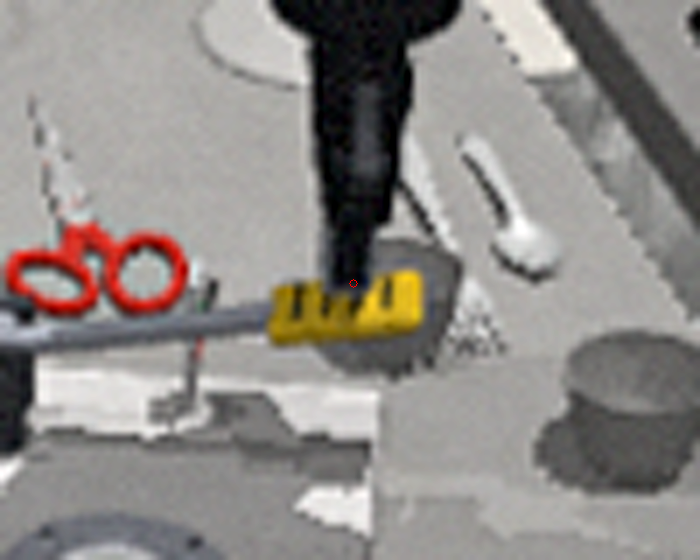

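View pics/top20z.png

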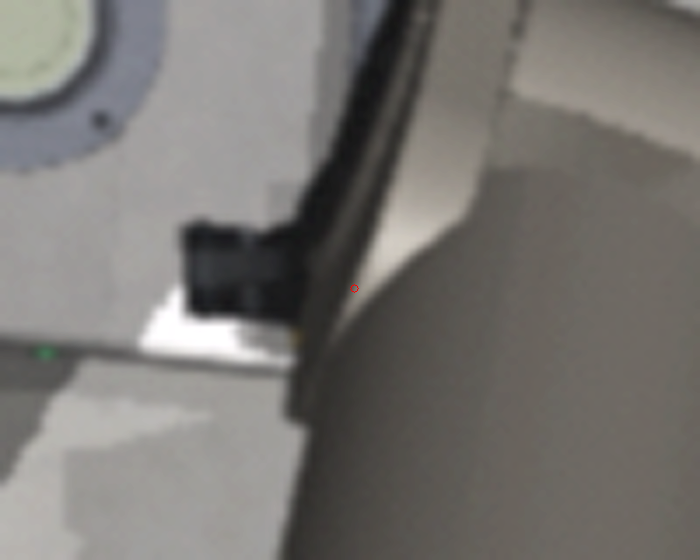

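>>> {"op": "apply_moves", "data": {
  "series": "0 0 0 0.003 -0.001 0 0;0 0 0 0.006 -0.001 0 0;0 0 0 0.009 -0.001 0 0;0 0 0 0.012 -0.001 0 0;0 0 0 0.015 -0.001 0 0;0 0 0 0.018 -0.001 0 0;0 0 0 0.018 -0.001 0 0"
}}

```text
clock: 29.12
tcp_pos: [0.4895, -0.2372, 0.0894]
orientation: [2.217, 0.008, -2.218]
contact_force: [-2.0, 0.2, 4.9]
grip_width: -0.0003
```

>>> {"op": "apply_moves", "data": {
  "series": "0 0 0 0.003 0 0 0;0 0 0 0.006 0 0 0;0 0 0 0.009 0 0 0;0 0 0 0.0115 0 0 0;0 0 0 0.0115 0 0 0;0 0 0 0.0115 0 0 0"
}}

```text
clock: 29.88
tcp_pos: [0.4896, -0.2372, 0.0781]
orientation: [2.217, 0.008, -2.218]
contact_force: [-2.1, 0.2, 5.0]
grip_width: -0.0002
```

```bash
python3 look.py 21; python3 -c "
from h import *
im=cv2.imread('pics/side21.png'); cv2.imwrite('pics/s21n.png',cv2.convertScaleAbs(cv2.resize(im[175:245,290:375],None,fx=9,fy=8.5,interpolation=2),alpha=1.5))"
```

```text
clk 29.875 [ 0.4896 -0.2372  0.0781] [-2.1  0.2  5. ] -0.00019691335620875575
side [357.54176305 201.88918574] 307 161
top [398.77648951 294.86838979] 348 254
```

View pics/s21n.png

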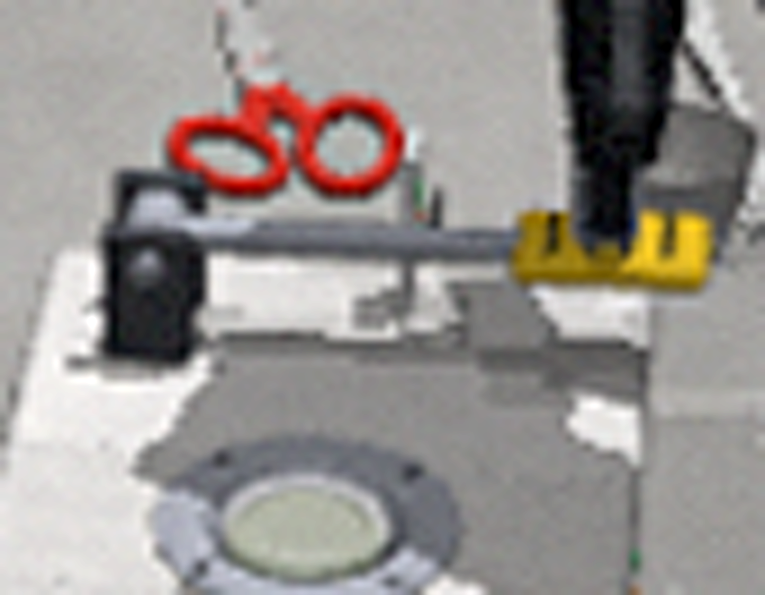

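```bash
python3 - <<'E'
from h import *
def far(f):  # far (free) end edge & mask stats
    im=cv2.imread(f).astype(int); c=im[180:225,335:385]
    m=(c[...,2]>c[...,0]+60)&(c[...,1]>c[...,0]+40); v,u=np.where(m)
    out=[]
    for lo,hi in((0,.25),(.8,1.)):
        a=u.min()+(u.max()-u.min())*lo;b=u.min()+(u.max()-u.min())*hi; s=(u>=a)&(u<=b); out+= [round(u[s].mean()+335,2),round(v[s].mean()+180,2)]
    return out
print(far("pics/side0.png"),far("pics/side20.png"),far("pics/side21.png"))
# model in side frame: nest centre (.584,-.135), yaw -.095
ya=-.095; c,s=np.cos(ya),np.sin(ya); R=np.array([[c,-s,0],[s,c,0],[0,0,1]]); N=np.array([.584,-.135,0])
def pad(th,r):
    a=.20-th; p=np.array([60-r*np.cos(a),-105,95+r*np.sin(a)])/1000; return N+R@p
for th in(0,.13,.16,.18,.2,.23): print(th,proj("side",[pad(th,122),pad(th,168)]).round(2).tolist())
E
```

```text
[np.float64(348.78), np.float64(197.57), np.float64(365.29), np.float64(195.71)] [np.float64(349.42), np.float64(197.66), np.float64(365.29), np.float64(195.71)] [np.float64(349.62), np.float64(203.81), np.float64(366.11), np.float64(204.19)]
0 [[348.88, 198.26], [365.13, 196.62]]
0.13 [[349.4, 202.94], [365.71, 203.1]]
0.16 [[349.42, 204.02], [365.71, 204.59]]
0.18 [[349.41, 204.73], [365.67, 205.58]]
0.2 [[349.38, 205.45], [365.61, 206.56]]
0.23 [[349.31, 206.51], [365.48, 208.02]]
```

>>> {"op": "apply_moves", "data": {
  "series": "0 0 0 0.001 0 0 0;0 0 0 0.001 0 0 0;0 0 0 0.001 0 0 0;0 0 0 0.001 0 0 0"
}}

```text
clock: 30.48
tcp_pos: [0.4897, -0.2372, 0.0772]
orientation: [2.218, 0.009, -2.217]
contact_force: [-2.8, -0.9, 3.7]
grip_width: 0.0001
```

```bash
python3 look.py 22; python3 - <<'E'
from h import *
im=cv2.imread("pics/side22.png"); cv2.imwrite('pics/s22p.png',cv2.convertScaleAbs(cv2.resize(im[185:220,320:370],None,fx=14,fy=14,interpolation=2),alpha=1.6))
im=im.astype(int);c=im[180:225,335:385]; m=(c[...,2]>c[...,0]+60)&(c[...,1]>c[...,0]+40); v,u=np.where(m); s=u>=u.min()+.8*(u.max()-u.min()); print(u[s].mean()+335,v[s].mean()+180)
E
```

```text
clk 30.475 [ 0.4897 -0.2372  0.0772] [-2.8 -0.9  3.7] 9.395859068549442e-05
side [357.47153975 202.17325138] 307 162
top [398.71263062 294.83204447] 348 254
366.1818181818182 204.72727272727272
```

View pics/s22p.png

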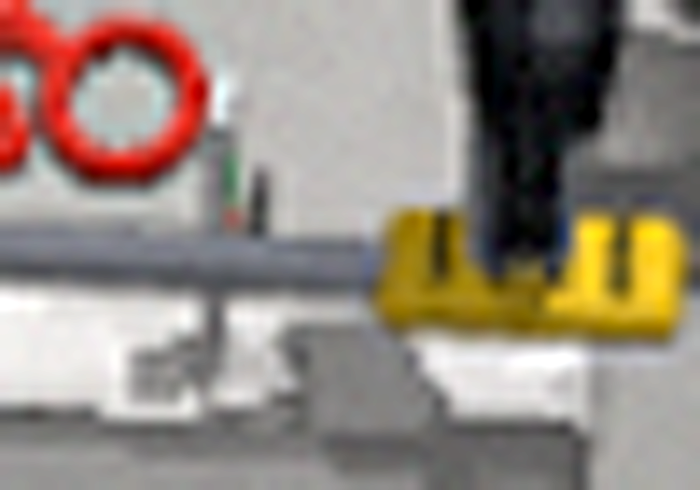

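View pics/top22.png

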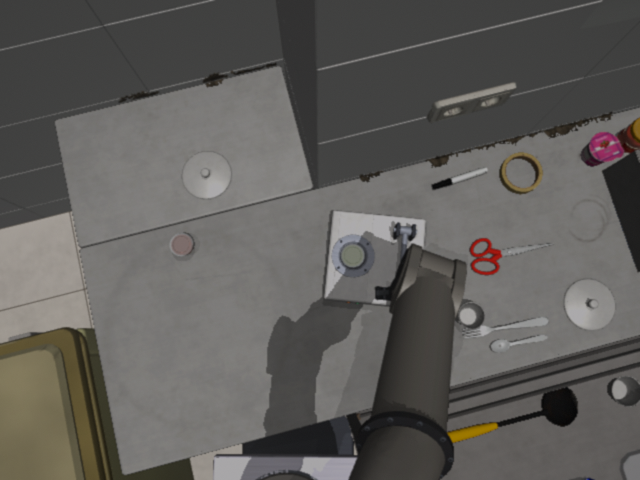

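```bash
python3 -c "
from bench import *
o=get_obs();print(o['clock'],o['tcp_pos'],o['contact_force']);print(hand_in())"
```

```text
30.575 [ 0.48971901 -0.23722308  0.07713641] [-2.44992847 -0.05490611  4.25164017]
the job is handed in; nothing more can be done
None
```

The green pot is in the nest, pressed down to the stop, and I handed in at 30.6 s with the handle still held in its middle position. `hand_in()` reports no verdict.

**Placing the pot:** the first placing was about 4.6 mm off-centre. I gripped the pot again, moved it onto the centre, then pressed it with the fingers shut.

**Last checks:**
- **Seat:** the press met a hard stop with about 19 N upward force, well above the seat's 4 N. After my height correction the tip was at 58.7 mm, against 59 mm expected. Both views show the lid centred and level.
- **Handle:** the pad's movement in the side view gives about 0.18 rad and the tip height about 0.178. The push on the pad was about 4 N. The pointer itself was hard to make out in the picture; it seemed to lie beside the green band, above the red.
- **Bystanders:** the red pot, steel cup and loose lid look unmoved in the last top view. I judged this by eye.

**What failed or disagreed:**
- **Height reading:** the robot's reported tool height reads about 27 mm too low. I found this by touching the table with the closed fingers and corrected for it from then on.
- **Table touch:** I sent two downward steps together, so that touch reached about 84 N at the fingertips. This is below the 120 N wrist limit, but above the 40 N limit if that covers fingertip contact as well as the arm and gripper body.
- **Cameras:** the two cameras disagreed by 6 to 12 mm sideways. I used differences between points in the same view, plus contact, instead of single positions.

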